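Hang two filled dreidels on the balance bar and trim it level

TASK

Hang the blue dreidel by its hook on the glass balance bar, at the brass band on either side, and let go. Then hang the white one on the other side, close to the post and well inside the band, let go, and with light pushes slide it outwards along the bar bit by bit until the bar stays level by itself, never letting it tip over to the white side. Be gentle with the glass: lower the hooks on to it by feel without pressing, keep the hand off the bar, do not tip or drop the dreidels and leave the other things on the ledge alone.

Things in the scene. Friction and masses are not known exactly. Their poses are not given: they have to be found in the camera images.
- bar (a joint): tilt of the balance bar, rad: 0 = level, positive = its +y (left) end up; stop pins at -0.16 and +0.16. A brass bob brings it softly back towards level, about 0.3 N m per rad: a dreidel hung alone takes it down to the stop, and moving a dreidel 1 mm along the bar changes the tilt by about 0.006 rad.
- bar_mid (a point): middle of the axis of the bar, a green glass rod 10 mm thick and 410 mm long; x points square away from the bar to the post's side (away from the robot), y along it to the left end, z up; it turns with the bar. A brass saddle (26 mm along the bar) joins it to the pivot 18 mm higher; the bob (34 mm thick) hangs down to 94 mm below; a 26 mm amber ball hangs 202 mm out at each end
- band_left (a point): point on the rod's axis at the brass band of the left (+y) half, 80 mm from the middle; axes as bar_mid
- band_right (a point): point on the rod's axis at the brass band of the right (-y) half, 80 mm from the middle; axes as bar_mid
- stand: fixed stand of the bar: dark wooden foot 130 x 200 x 18 mm and, 42 mm behind the bar (to +x of it), a brass post 16 mm in diameter and 211 mm high. Origin on the ledge straight under the bar's middle, x and y level, as those of bar_mid when the bar is level. The rod's axis is then 165 mm above the ledge
- blue_tab (a point): grip point of the blue dreidel: on the flat upright aluminium tab of its hanger, 10 mm thick along y (grasp across this), 24 mm wide along x, from 33 mm below to 17 mm above this point. Under it the hook, then a stem and a blue 44 mm cube full of coins (170 to 310 g in all); the cube's underside is 131 mm and its tip 153 mm below this point. z up when it hangs
- blue_hook (a point): seat of the hook, 45 mm below blue_tab: the rod's axis lies here when it hangs. Inverted V, 10 mm thick along y, open to +x: shank at -x (inner face 9.5 mm away), tip at +x (9.8 mm away) ending 4.5 mm below the seat, foot of the hook 24 mm below. So the rod enters from +x, 14 mm below the seat; then the hook is lowered on it. It hangs with its y along the bar
- white_tab (a point): grip point of the white dreidel's hanger; shape and sizes as the blue one (160 to 220 g). Pushed low, near the bar, the hanger slides without leaning; a finger resting on it holds up or drags down the bar, which shows its true balance only when the hand is off
- white_hook (a point): seat of the white dreidel's hook, 45 mm below white_tab; shaped as the blue one's
- holder: fixed wooden stand 76 x 190 x 26 mm in which the two dreidels start, upright, 110 mm apart along its y, points in its square holes (35 mm) and undersides on its top; either colour may be in either hole. Origin under its centre
- menorah: glass menorah, foot 60 x 300 mm, 181 mm high, bystander; origin under its centre
- saucer: white ceramic saucer 130 mm in diameter, 18 mm high, bystander; origin under its centre
- dreidel_red: small red plastic dreidel lying on the ledge, 24 mm thick and 54 mm long, bystander; origin under its centre
- dreidel_green: small green plastic dreidel lying on the ledge, as the red one, bystander
- coin_box: aluminium coin box 94 x 124 x 82 mm, bystander; origin under its centre
- candle_box: open blue box of candles 120 x 85 x 22 mm, bystander; origin under its centre
- tray_board: fixed board 260 x 50 x 180 mm with a steel tray in its spring clip, bystander; origin under its centre
There are look-alikes about, which are no part of the job. Leave any green look-alike of the part that bears blue_tab alone.

How it is judged (in metres and radians):
On the way, in this order (a step that is already met when the one before it is completed fails the run):
1. the blue dreidel hangs by its hook on the bar at a brass band (within 12 mm) and has been let go (x of blue_hook in the frame of bar_mid between -0.006 and 0.006 m and z of blue_hook in the frame of bar_mid between -0.004 and 0.006 m and (y of blue_hook in the frame of bar_mid between 0.068 and 0.092 m or y of blue_hook in the frame of bar_mid between -0.092 and -0.068 m) and contact force between the fingers and blue below 0.05 N), for 0.3 s.
2. the white dreidel hangs by its hook on the other half of the bar, 30 to 75 mm from the middle, and has been let go (x of white_hook in the frame of bar_mid between -0.006 and 0.006 m and z of white_hook in the frame of bar_mid between -0.004 and 0.006 m and ((y of blue_hook in the frame of bar_mid above 0 m and y of white_hook in the frame of bar_mid between -0.075 and -0.03 m) or (y of blue_hook in the frame of bar_mid below 0 m and y of white_hook in the frame of bar_mid between 0.03 and 0.075 m)) and contact force between the fingers and white below 0.05 N), for 0.2 s.
At the end, for the whole second after the job is handed in: Both dreidels hang still by their hooks on the bar, let go: the blue one within 15 mm of a brass band, the white one on the other half, and the bar rests level within 0.02 rad (x of blue_hook in the frame of bar_mid between -0.006 and 0.006 m and z of blue_hook in the frame of bar_mid between -0.004 and 0.006 m and x of white_hook in the frame of bar_mid between -0.006 and 0.006 m and z of white_hook in the frame of bar_mid between -0.004 and 0.006 m and (y of blue_hook in the frame of bar_mid between 0.065 and 0.095 m or y of blue_hook in the frame of bar_mid between -0.095 and -0.065 m) and ((y of blue_hook in the frame of bar_mid above 0 m and y of white_hook in the frame of bar_mid between -0.18 and -0.03 m) or (y of blue_hook in the frame of bar_mid below 0 m and y of white_hook in the frame of bar_mid between 0.03 and 0.18 m)) and value of joint bar between -0.02 and 0.02 rad and velocity of joint bar between -0.04 and 0.04 rad/s and linear speed of each of blue, white below 0.03 m/s); the robot touches nothing.
It fails at once if with the white dreidel on the bar, the bar tips over to the white side by more than 0.08 rad (contact force between white and stand above 0.3 N and ((y of white_hook in the frame of bar_mid above 0.02 m and value of joint bar below -0.08 rad) or (y of white_hook in the frame of bar_mid below -0.02 m and value of joint bar above 0.08 rad))).
It fails at once if a hook or dreidel is pressed or dropped on the glass bar or stand with more than 15 N (contact force between any of blue, white and stand above 15 N).
It fails at once if the robot pushes on the bar or stand itself with more than 3 N, or presses on or squeezes the white dreidel with more than 15 N once it is on the bar more than 90 mm out (contact force between any of the arm, the fingers and stand above 3 N or (x of white_hook in the frame of bar_mid between -0.006 and 0.006 m and z of white_hook in the frame of bar_mid between -0.004 and 0.006 m and ((y of blue_hook in the frame of bar_mid above 0 m and y of white_hook in the frame of bar_mid between -0.2 and -0.09 m) or (y of blue_hook in the frame of bar_mid below 0 m and y of white_hook in the frame of bar_mid between 0.09 and 0.2 m)) and contact force between the fingers and white above 15 N)).
It fails at once if a filled dreidel is tipped by more than 45 degrees or falls (angle between any of blue_hook, white_hook's own z axis and vertical above 0.785 rad).
It fails at once if the menorah, saucer, a small dreidel, coin box or candle box is moved by more than 20 mm (distance of any of menorah, saucer, dreidel_red, dreidel_green, coin_box, candle_box from where it was at the start of the episode above 0.02 m).
It also fails if it takes over 72 s, if anything falls off the work surface, if the arm or the gripper's body presses on something with over 40 N, if the wrist force passes 120 N, or if a joint passes its speed limit or range.

ROBOT

A 6-joint arm with a two-finger parallel gripper is mounted at the origin on the work surface. World frame = base frame: x ahead of the robot, y to its left, z up, the work surface at z = 0. Lengths are in mm, angles in degrees, forces in N, time in s.
With the tool pointing down it reaches from about 350 to 850 mm from the base axis. Payload 8.1 kg.
Tool frame: the origin (TCP) lies on the centre line of the jaws, within the pads' length; the fingertips stand 19 mm ahead of it and the grasp point (between the pads) is the TCP; z points along the fingers, y is the direction in which the jaws open and shut (so a half turn about z gives the same grasp; the last joint's range is limited). The gripper opens to 85 mm and grips with 20 to 120 N. Pads are 22 mm wide; open, the fingers measure 114 mm over their backs; the gripper's body (76 mm by 85 mm) begins 54 mm behind the grasp point. The pads swing forward as they close: fully open they stand 13 mm farther back than shut.
Start: joints at [62.429, 7.471, 85.268, -0, 87.261, -4.893], TCP at [231.307, 553.626, 222.192] pointing down, gripper open.
Joint ranges: [-169.43, 169.43], [-51.17, 129.36], [1.28, 143.12], [-76.62, 256.62], [0, 156.53], [-152.29, 152.29]. Speed limits (degrees/s): [136.94, 136.94, 159.86, 180, 180, 180].

INTERFACE

Orientations are given as [roll, pitch, yaw] about the fixed x, y, z axes, in that order (R = Rz(yaw) Ry(pitch) Rx(roll)).
In Python, from bench import r, viewer gives the robot as it stands.
- The arm moves only by the tool carry_out, never from a script. Its argument "commands" is a list that holds one entry, the list of rows, each a list of 7 numbers: the finger opening in mm, from 0 to 85.4, then the shift along the tool's x, y, z in mm, then the turn, a rotation vector about the tool's x, y, z in degrees. A call has 1 to 5 rows; each row is the pose to reach, as a shift and turn from the pose commanded when the call began, along the tool's axes at that moment; what a row does not reach only later rows make up. A row lasts 1/8 s, in which the tool goes at most 62.5 mm and 10.7 degrees, less where a joint would pass 70% of its speed; a pose out of reach is approached as far as the arm can. A call with a gripper value outside its range is refused whole. The fingers move at their own pace and stop on an object; "grip_force" is the grip in N (left out, the last holds). Time passes only in rows, so rows that repeat a pose let the fingers close. It gives the time, the measured TCP pose, the force and the opening at its end, in the units of the state.
- r.sense(): the state, without advancing time (a new reading comes with each control period).
- viewer.snapshot(name): name is "scene" or "top"; returns the picture (480x640x3 uint8, red, green, blue); there is no depth.
- viewer.calibration(name): a dict with "camera_matrix" (3x3 intrinsics, pixels), "k1" (the pictures are not rectified: a ray, as slopes to the right and down, at radius r is drawn at 1 + k1 r^2 times it, then the intrinsics apply), "rvec" (rotation vector, rad) and "tvec" (3), from world to camera coordinates, as OpenCV has them. Camera axes: x right, y down, z forward; pixel columns grow to the right and rows downward; lengths in mm; the calibration is good to about 2 mm. A picture is of the moment at which its call begins. calibration takes no time and is no camera call.
- r.hand_in(): hands the job in, once; it reports no verdict.
The state is a dict: "time": time; "joint_pos": joint angles; "qd": joint speeds; "joint_efforts": joint torques, N m; "tool_pos": TCP position; "tcp_rot": TCP orientation; "ft_force": force on the tool from outside, world axes, zero at the start; "wrist_torque": the same for the moment, N m; "finger_gap": finger opening in mm.
Only numpy, scipy, OpenCV 4.12 (cv2) and the standard library are available. Lean on these libraries where they do the work, as an engineer would, in place of code of your own. Each camera call takes 0.05 s, during which the arm holds its last target. There are 200 camera calls.

## Working session

There is one attempt and no reset: what is moved stays moved. The work goes in short steps, Python scripts to look and compute and a tool call to move; the robot and the scene stay as the last step left them, time stands still between calls to the robot, and variables do not carry over. Pictures are saved under pics/ and viewed, about 8 in all and at most 12, crops included, and the job is handed in when it is done.

Besides the shell and the picture viewer there is one more tool, called as name(argument=value, ...) on one line, values as JSON. carry_out: Moves the arm, as the interface text tells. Its arguments: {"type":"object","properties":{"commands":{"type":"array","items":{"type":"array","items":{"type":"array","items":{"type":"number"}}}},"grip_force":{"type":"number"}},"required":["commands"]}

```bash
mkdir -p pics; ls
cat > h.py <<'E'
import numpy as np, cv2
from bench import r, viewer
def cal(n):
    c=viewer.calibration(n); return np.array(c["camera_matrix"],float),float(c["k1"]),np.array(c["rvec"],float).ravel(),np.array(c["tvec"],float).ravel()
def proj(n,P):
    K,k,rv,t=cal(n); return cv2.projectPoints(np.array(P,float).reshape(-1,1,3),rv,t,K,np.array([k,0,0,0,0]))[0].reshape(-1,2)
def ray(n,uv):
    K,k,rv,t=cal(n); R=cv2.Rodrigues(rv)[0]
    p=cv2.undistortPoints(np.array(uv,float).reshape(-1,1,2),K,np.array([k,0,0,0,0])).reshape(-1,2)
    d=np.c_[p,np.ones(len(p))]@R; return -R.T@t,d
def onz(n,uv,z):
    c,d=ray(n,uv); return c+d*((z-c[2])/d[:,2])[:,None]
def snap(n,f,crop=None,s=1):
    im=viewer.snapshot(n)[:,:,::-1]
    if crop: x0,y0,x1,y1=crop; im=im[y0:y1,x0:x1]
    if s!=1: im=cv2.resize(im,None,fx=s,fy=s,interpolation=cv2.INTER_CUBIC)
    cv2.imwrite(f"pics/{f}.png",im); return im
def tri(uv1,uv2):
    c1,d1=ray("scene",[uv1]);c2,d2=ray("top",[uv2]);d1=d1[0]/np.linalg.norm(d1[0]);d2=d2[0]/np.linalg.norm(d2[0])
    s=np.linalg.lstsq(np.c_[d1,-d2],c2-c1,rcond=None)[0]
    a=c1+s[0]*d1;b=c2+s[1]*d2; return (a+b)/2,np.linalg.norm(a-b)
E
python3 - <<'E'
from h import *
snap("scene","s1");snap("top","t1")
print(r.sense())
for n in("scene","top"): print(n,ray(n,[[320,240]]),cal(n)[:2])
E
```

```text
pics
{'time': 0.1, 'joint_pos': array([ 6.24279704e+01,  7.51447034e+00,  8.53237568e+01, -1.53935345e-03,
        8.72615455e+01, -4.89241716e+00]), 'qd': array([-0.13733954, -0.06436699, -0.09506186, -0.03550282,  0.07839745,
        0.01930875]), 'joint_efforts': array([ 6.88014552e-04, -5.70947671e+01, -5.01943481e+01, -1.57243603e-04,
        8.05360673e-03, -5.73949592e-06]), 'tool_pos': array([231.08712174, 553.14908167, 221.20401145]), 'tcp_rot': array([-1.79900460e+02, -6.97724682e-03,  1.57320456e+02]), 'ft_force': array([ 0.11414777,  0.47800726, -1.11395593]), 'wrist_torque': array([-0.01940005,  0.02369219,  0.04689234]), 'finger_gap': 85.1865389835022}
scene (array([1253.46593108,  564.64480836, 1002.32277065]), array([[-0.57823878, -0.44724134, -0.68237047]])) (array([[550.22438415,   0.        , 321.93788959],
       [  0.        , 550.22438415, 239.23055165],
       [  0.        ,   0.        ,   1.        ]]), -0.11694980984240512)
top (array([ 298.9576122 ,  -18.27639409, 1195.21358635]), array([[ 0.20885123, -0.00650552, -0.97803521]])) (array([[437.67450749,   0.        , 317.975028  ],
       [  0.        , 437.67450749, 246.07462527],
       [  0.        ,   0.        ,   1.        ]]), 0.01782684333437305)
```

View pics/s1.png

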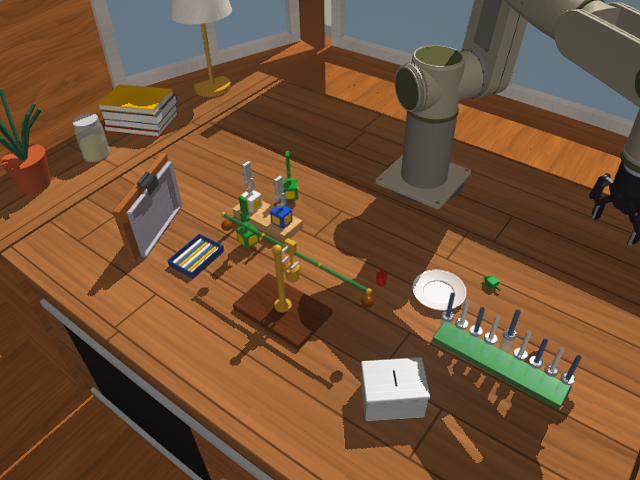

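View pics/t1.png

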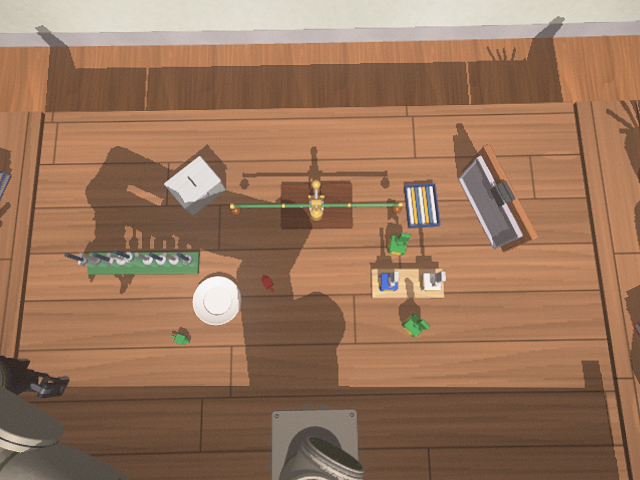

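Run:
```python
from h import *
a=cv2.imread("pics/s1.png")[140:290,212:312];b=cv2.imread("pics/t1.png")[195:345,355:455]
im=cv2.resize(np.hstack([a,b]),None,fx=4,fy=4,interpolation=cv2.INTER_CUBIC)
cv2.imwrite("pics/c1.png",im)
print("bar ends top",onz("top",[[235,207],[399,206],[317,206]],165))
print("holder corners",onz("top",[[371,296],[443,297],[445,270],[372,269]],26))
print("foot",onz("top",[[281,228],[352,228],[352,182],[281,182]],18))
```

```text
bar ends top [[ 605.41843218  180.80095822  165.        ]
 [ 600.01781513 -219.68840472  165.        ]
 [ 604.04873252  -19.50324633  165.        ]]
holder corners [[ 393.60290174 -158.69495239   26.        ]
 [ 387.41632971 -349.57853453   26.        ]
 [ 459.54867763 -360.41145505   26.        ]
 [ 466.00551841 -164.51713725   26.        ]]
foot [[ 586.38056772   81.04014032   18.        ]
 [ 582.51315512 -115.23051736   18.        ]
 [ 715.93597635 -119.78279153   18.        ]
 [ 719.93211372   80.64563064   18.        ]]
```

View pics/c1.png

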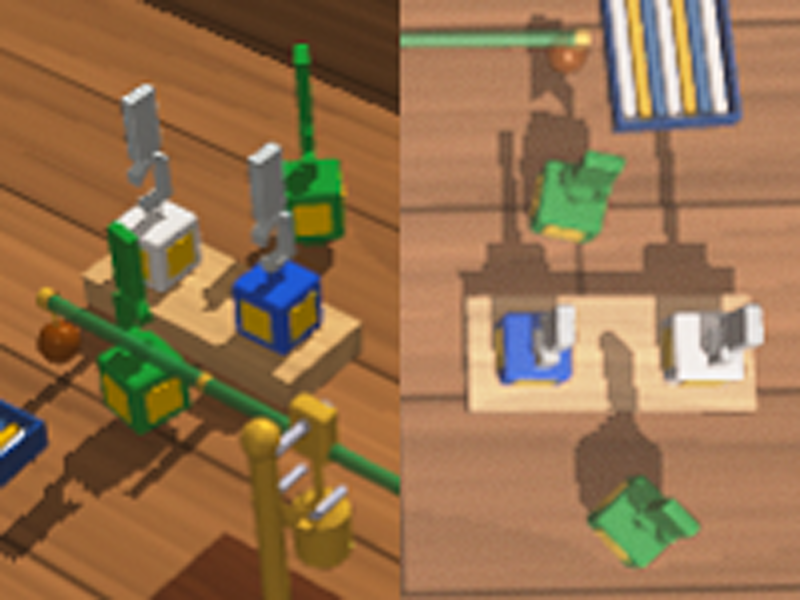

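Run:
```python
from h import *
s=cv2.imread("pics/s1.png");t=cv2.imread("pics/t1.png")
f=lambda im,x,y:cv2.resize(im[y:y+30,x:x+40],None,fx=10,fy=10,interpolation=cv2.INTER_CUBIC)
im=np.vstack([np.hstack([f(s,262,172),f(s,232,157)]),np.hstack([f(t,376,267),f(t,418,267)])])
cv2.imwrite("pics/c2.png",im)
```

```text
(no output)
```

View pics/c2.png

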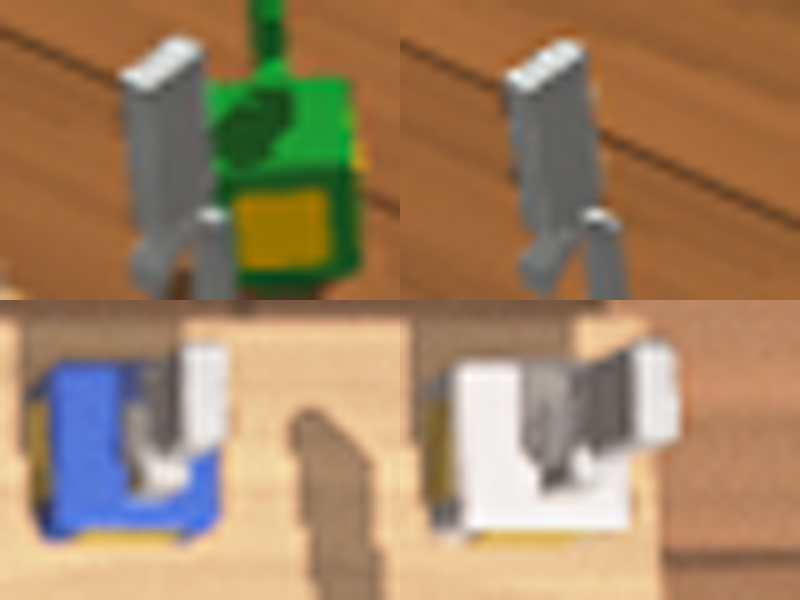

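Run:
```python
from h import *
g=lambda x0,y0,L:[(x0+(a+.5)/10-.5,y0+(b+.5)/10-.5) for a,b in L]
B=("blue",g(262,172,[(120,75),(180,38),(140,90),(203,50)]),(396.05,276.25));W=("white",g(232,157,[(107,75),(165,38),(122,92),(185,55)]),(443.25,275.85))
for n,q,t in(B,W):
    p=onz("scene",q,174); print(n,p[:,:2].round(1).tolist(),p.mean(0)[:2].round(1),"top",onz("top",[t],174)[0,:2].round(1),tri(np.mean(q,0),t))
    for i,j in((0,1),(2,3)):
        d=p[i]-p[j]; print(" yaw",np.degrees(np.arctan2(d[1],d[0])).round(1))
p=onz("top",g(376,267,[(228,43),(222,140),(185,45),(183,150)])+g(418,267,[(278,45),(278,140),(240,45),(235,150)]),174)
for i in range(0,8,2): d=p[i]-p[i+1]; print("top yaw",np.degrees(np.arctan2(d[1],d[0])).round(1))
print(proj("scene",[[602,-19,165],[602,181,165],[602,-219,165]]),proj("top",[[602,-19,165],[602,181,165],[602,-219,165]]))
# rod green segmentation
for n in("scene","top"):
    im=cv2.imread("pics/%s1.png"%n[0]); 
    h=cv2.cvtColor(im,cv2.COLOR_BGR2HSV); m=cv2.inRange(h,(45,80,50),(85,255,255))
    k,l,st,c=cv2.connectedComponentsWithStats(m)
    for i in range(1,k):
        if st[i,4]>60: print(n,st[i],c[i].round(1))
```

```text
blue [[439.2, -207.7], [418.4, -205.3], [441.1, -199.5], [419.0, -197.3]] [ 429.4 -202.4] top [ 426.6 -201.6] (array([ 427.47813006, -202.82409629,  172.36800584]), np.float64(2.2327775274787256))
 yaw -6.5
 yaw -5.8
white [[436.2, -317.7], [414.9, -316.5], [439.6, -309.2], [417.7, -306.9]] [ 427.1 -312.6] top [ 425.5 -312. ] (array([ 426.01623665, -312.84752385,  173.01736951]), np.float64(1.3763189572457002))
 yaw -3.1
 yaw -6.0
top yaw -6.7
top yaw -4.1
top yaw -4.4
top yaw -7.0
[[291.5080133  248.41122614]
 [367.95374298 287.92496131]
 [225.82502163 214.3457625 ]] [[316.80979681 206.81134704]
 [234.89415592 208.3505878 ]
 [398.67349558 205.22412867]]
scene [  0  88  35  70 476] [ 14.8 124. ]
scene [ 25 108  16  38 103] [ 31.3 122.8]
scene [  0 135  23  25  97] [ 10.6 147.5]
scene [282 151  16  50 287] [289.4 180.1]
scene [224 195  38  54 563] [244.5 223. ]
scene [263 235  21  12  77] [272.4 240.1]
scene [295 251  24  15  88] [306.1 258.1]
scene [320 265  47  27 197] [344.2 278.3]
scene [485 276  16  15 163] [491.5 282.3]
scene [ 433  322  137   87 3534] [501.9 364.4]
top [235 204  47   4 145] [258.8 205.5]
top [285 204  25   4  75] [295.1 205.3]
top [388 233  23  22 306] [398.8 242.8]
top [ 88 265 109   9 661] [135.1 269.8]
top [402 314  28  23 314] [415.4 325.1]
top [171 334  19  11 124] [180.2 338.8]
```

Run:
```python
from h import *
from scipy.optimize import least_squares
from numpy import radians
S=[(272.4,240.1),(306.1,258.1),(344.2,278.3)];T=[(258.8,205.5),(295.1,205.3)]
for n,L in(("scene",S),("top",T)):
    print(n,onz(n,L,165).round(1).tolist())
print("bands",onz("scene",[(262.7,234.1)],165),onz("top",[(283,205.4)],165))
s=cv2.imread("pics/s1.png");t=cv2.imread("pics/t1.png")
for n,im in(("s",s),("t",t)):
    h=cv2.cvtColor(im,cv2.COLOR_BGR2HSV); m=cv2.inRange(h,(18,140,90),(32,255,255))
    k,l,st,c=cv2.connectedComponentsWithStats(m)
    for i in range(1,k):
        if 3<=st[i,4]<600 and (220<c[i][0]<420 and 180<c[i][1]<310): print(n,st[i],c[i].round(1))
# green look-alikes tops etc
print(onz("top",[(404,240),(420,324)],100))
```

```text
scene [[606.0, -70.7, 165.0], [607.2, 25.6, 165.0], [608.2, 126.3, 165.0]]
top [[608.1, 122.7, 165.0], [606.9, 34.0, 165.0]]
bands [[ 603.5698405  -101.60688378  165.        ]] [[607.20802168  63.58599397 165.        ]]
s [297 182   2   7   8] [297.1 185.4]
s [285 191  10   8  72] [289.8 194.4]
s [298 190   1   8   8] [298.  193.5]
s [254 198   7  11  50] [256.7 203.5]
s [247 203   2   7  10] [247.7 205.4]
s [221 212   6   5  17] [222.8 213.7]
s [285 213   6  12  46] [287.5 218.5]
s [272 216   8   9  47] [275.4 220. ]
s [261 232   4   6  12] [262.4 234.5]
s [237 234   8  11  41] [240.4 239.1]
s [248 235  10  11  70] [252.5 239.4]
s [259 237   2   4   4] [259.2 238.5]
s [317 263   6   6  15] [319.3 264.9]
s [366 288   6  10  38] [368.4 291.5]
t [315 180   2   2   3] [315.7 180.7]
t [318 187   1   5   5] [318. 189.]
t [411 188   7  36 112] [413.8 205.6]
t [308 195   2   3   4] [308.5 196.2]
t [311 195   3   6   9] [312.6 197.6]
t [318 195   5   3   6] [319.7 196.2]
t [315 199   5   2   6] [317.2 199.7]
t [312 204   9   7  25] [316.1 207.4]
t [311 216   3   2   3] [312.  216.3]
t [316 218   3   2   3] [317.  218.3]
t [389 240   1   3   3] [389. 241.]
t [388 244   2   4   6] [388.3 245.2]
t [391 252  10   3  21] [395.4 252.9]
t [379 278   1   8   8] [379.  281.5]
[[ 528.60357607 -240.1918265   100.        ]
 [ 316.80098958 -267.18846234  100.        ]]
```

carry_out(commands=[[[60, 0, 0, -60, 0, 0, 0], [60, 0, 0, -108, 0, 0, 0]]], grip_force=30)

```text
time: 0.35
tool_pos: [231.1, 553.2, 331.1]
tcp_rot: [-179.9, -0.0, 157.3]
ft_force: [0.0, 2.2, 0.6]
finger_gap: 59.9
```

Add to h.py:
```python
from scipy.spatial.transform import Rotation as Ro
def go(p,yaw):
    s=r.sense(); R=Ro.from_euler("xyz",s["tcp_rot"],degrees=True); T=Ro.from_euler("xyz",[180,0,yaw],degrees=True)
    print("shift",R.inv().apply(np.array(p)-s["tool_pos"]).round(1),"turn",np.degrees((R.inv()*T).as_rotvec()).round(1))
def st():
    s=r.sense(); print({k:np.round(s[k],2).tolist() for k in("time","tool_pos","tcp_rot","ft_force","finger_gap")})
```

```text
(no output)
```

carry_out(commands=[[[60, -323, -204, 0, 0, 0, -18.7], [60, -323, -204, 0, 0, 0, -18.7], [60, -323, -204, 0, 0, 0, -18.7], [60, -323, -204, 0, 0, 0, -18.7], [60, -323, -204, 0, 0, 0, -18.7]]])

```text
time: 0.98
tool_pos: [410.1, 297.8, 329.8]
tcp_rot: [-180.0, -0.0, 176.0]
ft_force: [1.1, 0.4, 0.0]
finger_gap: 60.0
```

```bash
python3 -c "
from h import *
go([428,-202.5,300],176);st()"
```

```text
shift [ -52.4 -497.8   29.9] turn [-0. -0.  0.]
{'time': 0.98, 'tool_pos': [410.14, 297.78, 329.83], 'tcp_rot': [-179.99, -0.02, 176.04], 'ft_force': [1.06, 0.45, 0.02], 'finger_gap': 60.04}
```

carry_out(commands=[[[60, -52, -498, 30, 0, 0, 0], [60, -52, -498, 30, 0, 0, 0], [60, -52, -498, 30, 0, 0, 0], [60, -52, -498, 30, 0, 0, 0], [60, -52, -498, 30, 0, 0, 0]]])

```text
time: 1.6
tool_pos: [419.8, -14.0, 311.2]
tcp_rot: [180.0, 0.0, 176.0]
ft_force: [0.8, 0.4, 0.5]
finger_gap: 59.7
```

```bash
python3 -c "
from h import *
go([428,-202.5,260],176)"
```

```text
shift [ -21.2 -187.4   51.2] turn [0. 0. 0.]
```

carry_out(commands=[[[50, -21, -187, 51, 0, 0, 0], [50, -21, -187, 51, 0, 0, 0], [50, -21, -187, 51, 0, 0, 0], [50, -21, -187, 51, 0, 0, 0], [50, -21, -187, 51, 0, 0, 0]]])

```text
time: 2.22
tool_pos: [427.9, -200.2, 260.0]
tcp_rot: [179.9, -0.1, 175.9]
ft_force: [0.0, -0.7, 0.2]
finger_gap: 50.2
```

```bash
python3 -c "
from h import *
a=snap('scene','x',(222,90,342,240),4);b=snap('top','y',(330,200,430,350),4)
cv2.imwrite('pics/c3.png',np.hstack([a[:,:400],b]))
go([428,-202.5,157],176)"
```

```text
shift [  0.4  -3.4 103.9] turn [0.  0.  0.1]
```

View pics/c3.png

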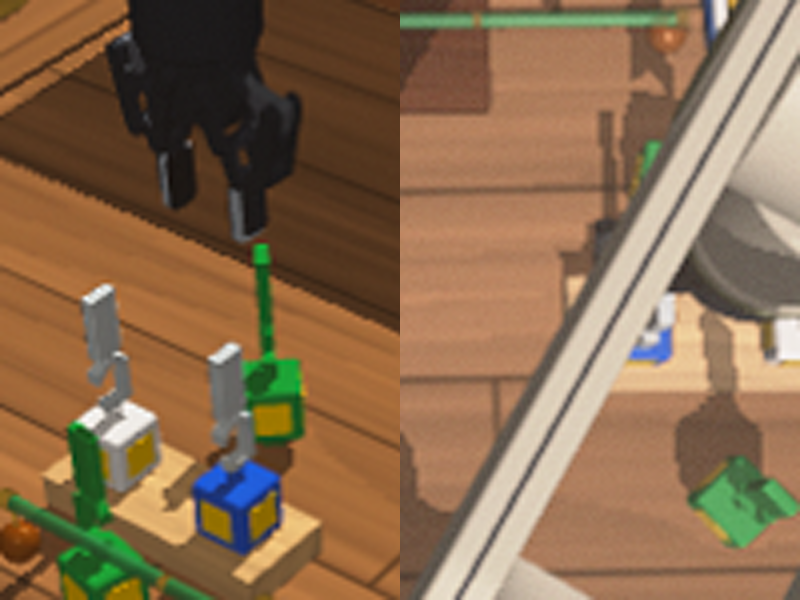

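carry_out(commands=[[[50, 0, -2, 50, 0, 0, 0], [50, 0, -2, 75, 0, 0, 0], [50, 0, -2, 90, 0, 0, 0], [50, 0, -2, 104, 0, 0, 0], [50, 0, -2, 104, 0, 0, 0]]])

```text
time: 2.95
tool_pos: [428.1, -201.6, 156.2]
tcp_rot: [180.0, -0.0, 176.1]
ft_force: [-0.1, -0.1, 1.0]
finger_gap: 49.7
```

carry_out(commands=[[[30, 0, 0, 0, 0, 0, 0], [15, 0, 0, 0, 0, 0, 0], [0, 0, 0, 0, 0, 0, 0], [0, 0, 0, 0, 0, 0, 0], [0, 0, 0, 0, 0, 0, 0]]])

```text
time: 3.58
tool_pos: [428.8, -202.5, 157.5]
tcp_rot: [-180.0, 0.1, 176.0]
ft_force: [0.5, 1.9, 5.4]
finger_gap: 8.8
```

carry_out(commands=[[[0, 0, 0, 0, 0, 0, 0], [0, 0, 0, -15, 0, 0, 0], [0, 0, 0, -40, 0, 0, 0], [0, 0, 0, -90, 0, 0, 0], [0, 0, 0, -150, 0, 0, 0]]], grip_force=40)

```text
time: 4.2
tool_pos: [427.0, -201.6, 307.0]
tcp_rot: [179.9, -0.2, 176.0]
ft_force: [0.7, -0.2, -2.8]
finger_gap: 8.2
```

carry_out(commands=[[[0, 0, 0, -40, 0, 0, 0], [0, 0, 0, -60, 0, 0, 0], [0, 0, 0, -60, 0, 0, 0]]])

```text
time: 4.58
tool_pos: [428.6, -202.5, 368.6]
tcp_rot: [-179.9, 0.2, 176.0]
ft_force: [0.4, 1.2, -3.2]
finger_gap: 8.7
```

```bash
python3 -c "
from h import *
st()
p=r.sense()['tool_pos']; 
c=proj('scene',[p-[0,0,60]])[0].astype(int);print(c)
x=max(0,c[0]-50);y=max(0,c[1]-75)
a=snap('scene','x',(x,y,x+100,y+150),4)
cv2.imwrite('pics/c4.png',a);print(x,y)
go([558,-100,390],179.3)"
```

```text
{'time': 4.58, 'tool_pos': [428.58, -202.51, 368.57], 'tcp_rot': [-179.91, 0.16, 176.02], 'ft_force': [0.38, 1.15, -3.16], 'finger_gap': 8.67}
[273 131]
223 56
shift [-122.5  111.   -23.3] turn [-0.   0.  -3.3]
```

View pics/c4.png

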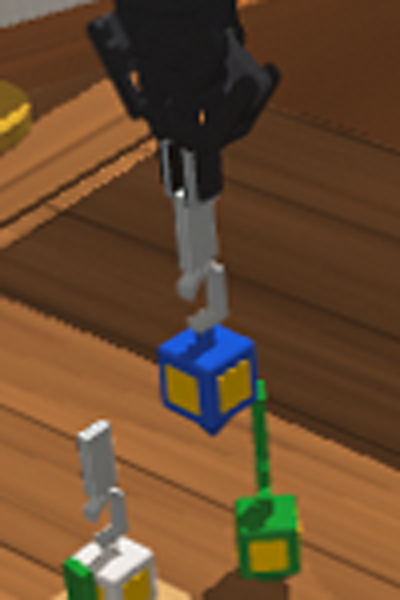

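carry_out(commands=[[[0, -20, 19, 10, 0, 0, -1], [0, -50, 46, 30, 0, 0, -2], [0, -85, 77, 50, 0, 0, -3.3], [0, -110, 102, 64, 0, 0, -3.3], [0, -120, 111, 69, 0, 0, -3.3]]])

```text
time: 5.25
tool_pos: [555.0, -97.9, 293.6]
tcp_rot: [179.9, -0.3, 179.4]
ft_force: [-1.3, -1.5, -2.7]
finger_gap: 8.3
```

carry_out(commands=[[[0, 0, 0, 15, 0, 0, 0], [0, 0, 0, 40, 0, 0, 0], [0, 0, 0, 60, 0, 0, 0], [0, 0, 0, 72, 0, 0, 0], [0, 0, 0, 76, 0, 0, 0]]])

```text
time: 5.88
tool_pos: [554.9, -100.0, 220.6]
tcp_rot: [180.0, -0.1, 179.3]
ft_force: [0.3, 0.7, -2.9]
finger_gap: 8.1
```

carry_out(commands=[[[0, 0, 0, 0, 0, 0, 0], [0, 0, 0, 0, 0, 0, 0], [0, 0, 0, 0, 0, 0, 0]]])

```text
time: 6.25
tool_pos: [556.0, -99.8, 222.3]
tcp_rot: [-180.0, 0.1, 179.3]
ft_force: [0.0, -0.0, -3.7]
finger_gap: 8.6
```

```bash
python3 -c "
from h import *
st()
a=snap('scene','x',(212,140,312,290),4);b=snap('top','y',(305,170,405,320),4)
cv2.imwrite('pics/c5.png',np.hstack([a,b]))
go([605.4,-100,224],179.3)"
```

```text
{'time': 6.25, 'tool_pos': [556.0, -99.81, 222.34], 'tcp_rot': [-179.98, 0.07, 179.33], 'ft_force': [0.02, -0.01, -3.71], 'finger_gap': 8.62}
shift [-49.6   0.3  -2. ] turn [-0.  0.  0.]
```

View pics/c5.png

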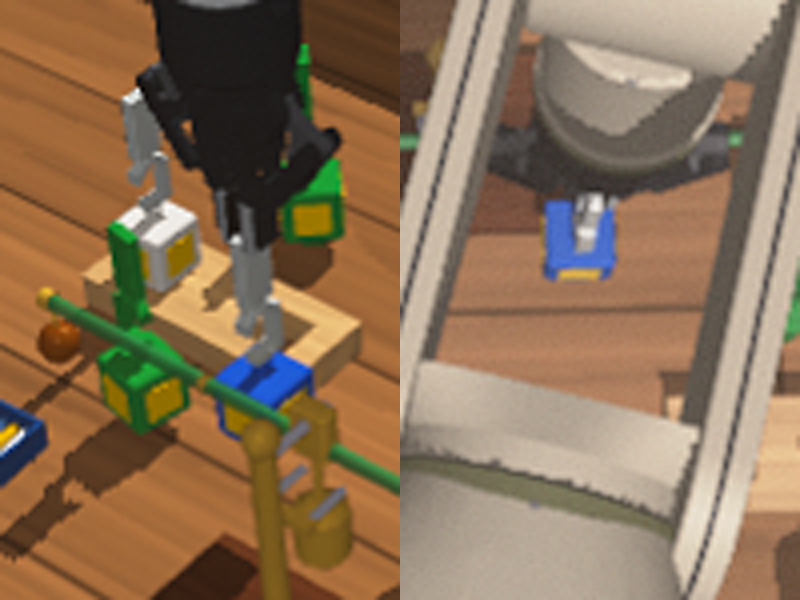

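```bash
python3 -c "
from h import *
P=[[556+12,-100,172.8],[556+12,-100,189.3],[556,-100,177.3]]+[[556+i*22,-100+j*22,222.3-87] for i in(-1,1) for j in(-1,1)]+[[556+22,-122,222.3-131],[556+22,-78,222.3-131]]
print(((proj('scene',P)-[212,140]+.5)*4-.5).round(0))
print(((proj('top',P)-[305,170]+.5)*4-.5+[400,0]).round(0))
"
```

```text
[[246. 335.]
 [244. 313.]
 [259. 318.]
 [259. 337.]
 [317. 366.]
 [211. 378.]
 [269. 408.]
 [218. 432.]
 [274. 462.]]
[[584. 197.]
 [586. 190.]
 [585. 214.]
 [617. 265.]
 [546. 266.]
 [614. 196.]
 [544. 197.]
 [609. 213.]
 [541. 215.]]
```

carry_out(commands=[[[0, -3, 0, -2, 0, 0, 0], [0, -12, 0, -2, 0, 0, 0], [0, -24, 0, -2, 0, 0, 0], [0, -36, 0, -2, 0, 0, 0], [0, -44, 0, -2, 0, 0, 0]]])

```text
time: 6.98
tool_pos: [600.5, -100.2, 223.2]
tcp_rot: [180.0, -0.0, 179.3]
ft_force: [-0.5, -0.1, -1.9]
finger_gap: 8.0
```

carry_out(commands=[[[0, -3, 0, 0, 0, 0, 0], [0, -6, 0, 0, 0, 0, 0], [0, -6, 0, 0, 0, 0, 0], [0, -6, 0, 0, 0, 0, 0]]])

```text
time: 7.48
tool_pos: [605.4, -100.3, 223.6]
tcp_rot: [-180.0, -0.0, 179.3]
ft_force: [-0.4, -0.4, -2.9]
finger_gap: 8.4
```

```bash
python3 -c "
from h import *
st()
a=snap('scene','x',(222,165,342,285),5)
cv2.imwrite('pics/c6.png',a)"
```

```text
{'time': 7.48, 'tool_pos': [605.41, -100.33, 223.59], 'tcp_rot': [-180.0, -0.0, 179.32], 'ft_force': [-0.36, -0.43, -2.93], 'finger_gap': 8.43}
```

View pics/c6.png

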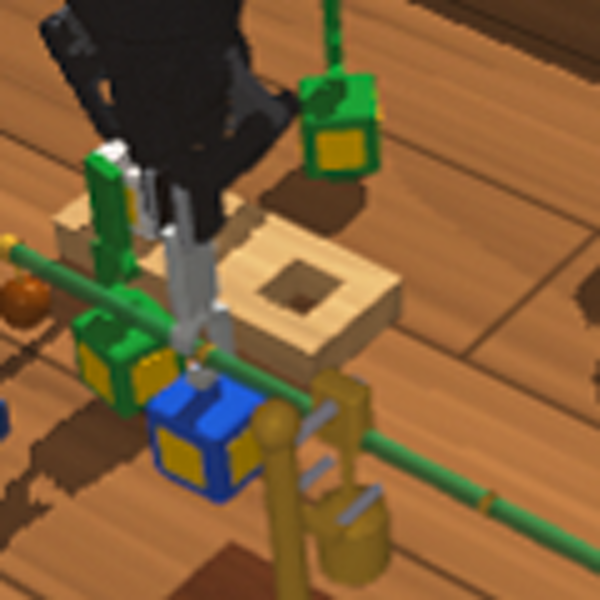

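```bash
python3 -c "
from h import *
P=[[617,-100,174.1],[606,-100,178.6],[617,-105,174.1],[606,-100,154.6]]
print(((proj('scene',P)-[222,165]+.5)*5-.5).round(0))
"
```

```text
[[187. 350.]
 [202. 330.]
 [178. 346.]
 [207. 369.]]
```

carry_out(commands=[[[0, 0, 1, 3, 0, 0, 0], [0, 0, 1, 6, 0, 0, 0], [0, 0, 1, 9, 0, 0, 0], [0, 0, 1, 12, 0, 0, 0], [0, 0, 1, 12, 0, 0, 0]]])

```text
time: 8.15
tool_pos: [605.3, -99.3, 211.1]
tcp_rot: [180.0, -0.0, 179.3]
ft_force: [-0.7, -0.8, -3.1]
finger_gap: 8.4
```

carry_out(commands=[[[0, 0, 0, 2, 0, 0, 0], [0, 0, 0, 4, 0, 0, 0], [0, 0, 0, 6, 0, 0, 0], [0, 0, 0, 8, 0, 0, 0], [0, 0, 0, 8, 0, 0, 0]]])

```text
time: 8.78
tool_pos: [605.5, -99.3, 203.2]
tcp_rot: [-180.0, -0.0, 179.3]
ft_force: [-0.2, 0.1, -3.6]
finger_gap: 8.6
```

carry_out(commands=[[[0, 0, 0, 1, 0, 0, 0], [0, 0, 0, 2, 0, 0, 0], [0, 0, 0, 3, 0, 0, 0], [0, 0, 0, 4, 0, 0, 0], [0, 0, 0, 4, 0, 0, 0]]])

```text
time: 9.4
tool_pos: [605.6, -99.3, 199.4]
tcp_rot: [-180.0, -0.0, 179.3]
ft_force: [0.6, -0.4, -2.4]
finger_gap: 8.4
```

carry_out(commands=[[[0, 0, 0, 0.7, 0, 0, 0], [0, 0, 0, 1.4, 0, 0, 0], [0, 0, 0, 1.4, 0, 0, 0], [0, 0, 0, 1.4, 0, 0, 0]]])

```text
time: 9.9
tool_pos: [605.6, -99.4, 198.1]
tcp_rot: [-180.0, 0.0, 179.3]
ft_force: [0.5, -0.2, -2.6]
finger_gap: 8.3
```

carry_out(commands=[[[0, 0, 0, 0.5, 0, 0, 0], [0, 0, 0, 1, 0, 0, 0], [0, 0, 0, 1, 0, 0, 0], [0, 0, 0, 1, 0, 0, 0]]])

```text
time: 10.4
tool_pos: [605.8, -99.4, 197.4]
tcp_rot: [-180.0, 0.0, 179.3]
ft_force: [1.1, 0.5, -0.1]
finger_gap: 8.6
```

carry_out(commands=[[[0, 0, 0, 0.5, 0, 0, 0], [0, 0, 0, 1, 0, 0, 0], [0, 0, 0, 1, 0, 0, 0], [0, 0, 0, 1, 0, 0, 0]]])

```text
time: 10.9
tool_pos: [606.0, -99.5, 196.9]
tcp_rot: [-180.0, 0.1, 179.3]
ft_force: [-0.0, 0.1, 5.7]
finger_gap: 8.5
```

carry_out(commands=[[[0, 0, 0, -0.6, 0, 0, 0], [0, 0, 0, -0.7, 0, 0, 0], [0, 0, 0, -0.7, 0, 0, 0]]])

```text
time: 11.28
tool_pos: [605.7, -99.4, 196.9]
tcp_rot: [-180.0, 0.0, 179.3]
ft_force: [1.1, -1.2, 3.5]
finger_gap: 8.6
```

carry_out(commands=[[[12, 0, 0, 0, 0, 0, 0], [16, 0, 0, 0, 0, 0, 0], [22, 0, 0, 0, 0, 0, 0], [30, 0, 0, 0, 0, 0, 0], [30, 0, 0, 0, 0, 0, 0]]])

```text
time: 11.9
tool_pos: [605.5, -99.3, 196.7]
tcp_rot: [180.0, -0.0, 179.3]
ft_force: [-1.0, 0.3, -0.4]
finger_gap: 30.1
```

```bash
python3 -c "
from h import *
st()
a=snap('scene','x',(212,150,372,310),5)
b=snap('scene','after_blue')
cv2.imwrite('pics/c7.png',cv2.resize(a,(600,600)))"
```

```text
{'time': 11.9, 'tool_pos': [605.53, -99.3, 196.75], 'tcp_rot': [180.0, -0.01, 179.32], 'ft_force': [-0.98, 0.27, -0.42], 'finger_gap': 30.15}
```

View pics/c7.png

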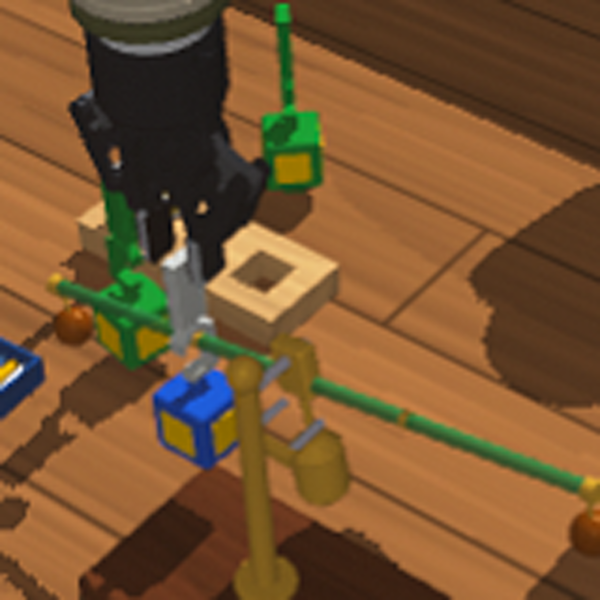

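carry_out(commands=[[[30, 0, 0, -20, 0, 0, 0], [35, 0, 0, -60, 0, 0, 0], [50, 0, 0, -105, 0, 0, 0], [50, 0, 0, -124, 0, 0, 0], [50, 40, -50, -124, 0, 0, 3.3]]])

```text
time: 12.62
tool_pos: [567.9, -146.0, 323.4]
tcp_rot: [-180.0, 0.2, 176.2]
ft_force: [-0.2, -1.9, -1.1]
finger_gap: 50.0
```

carry_out(commands=[[[50, 46, -54, 0, 0, 0, 0], [50, 92, -100, 0, 0, 0, 0], [50, 130, -145, 0, 0, 0, 0], [50, 133, -167, 0, 0, 0, 0], [50, 133, -167, 0, 0, 0, 0]]])

```text
time: 13.25
tool_pos: [420.5, -306.6, 320.9]
tcp_rot: [-180.0, -0.0, 175.8]
ft_force: [0.3, 1.4, 0.7]
finger_gap: 49.8
```

```bash
python3 -c "
from h import *
st();go([426.5,-312.5,157],176)"
```

```text
{'time': 13.25, 'tool_pos': [420.48, -306.62, 320.94], 'tcp_rot': [-179.99, -0.01, 175.83], 'ft_force': [0.27, 1.36, 0.69], 'finger_gap': 49.84}
shift [ -6.5  -5.4 163.9] turn [-0.  -0.  -0.2]
```

carry_out(commands=[[[50, -6.5, -5.5, 30, 0, 0, 0], [50, -6.5, -5.5, 90, 0, 0, 0], [50, -6.5, -5.5, 130, 0, 0, 0], [50, -6.5, -5.5, 155, 0, 0, 0], [50, -6.5, -5.5, 164, 0, 0, 0]]])

```text
time: 13.88
tool_pos: [427.5, -309.2, 154.8]
tcp_rot: [179.9, -0.2, 176.1]
ft_force: [0.7, -0.4, 0.2]
finger_gap: 49.9
```

carry_out(commands=[[[50, 0, 0, 0, 0, 0, 0], [30, 0, 0, 0, 0, 0, 0], [15, 0, 0, 0, 0, 0, 0], [0, 0, 0, 0, 0, 0, 0], [0, 0, 0, 0, 0, 0, 0]]], grip_force=30)

```text
time: 14.5
tool_pos: [428.6, -311.5, 158.1]
tcp_rot: [-179.9, 0.1, 176.0]
ft_force: [1.3, 0.5, 5.0]
finger_gap: 8.7
```

carry_out(commands=[[[0, 0, 0, 0, 0, 0, 0], [0, 0, 0, 0, 0, 0, 0]]], grip_force=40)

```text
time: 14.75
tool_pos: [428.6, -311.5, 158.2]
tcp_rot: [-179.9, 0.1, 176.0]
ft_force: [0.8, 0.5, 6.1]
finger_gap: 8.5
```

carry_out(commands=[[[0, 0, 0, -10, 0, 0, 0], [0, 0, 0, -30, 0, 0, 0], [0, 0, 0, -70, 0, 0, 0], [0, 0, 0, -130, 0, 0, 0], [0, 0, 0, -190, 0, 0, 0]]])

```text
time: 15.38
tool_pos: [427.3, -310.7, 349.6]
tcp_rot: [-180.0, 0.0, 176.0]
ft_force: [1.3, -0.1, -2.1]
finger_gap: 8.5
```

carry_out(commands=[[[0, 0, 0, -18, 0, 0, 0], [0, 0, 0, -18, 0, 0, 0], [0, 0, 0, -18, 0, 0, 0]]])

```text
time: 15.75
tool_pos: [427.2, -310.5, 362.4]
tcp_rot: [179.9, -0.2, 176.0]
ft_force: [-0.6, 0.3, -2.9]
finger_gap: 7.9
```

```bash
cat >> h.py <<'E'
def tilt(im):
    "fit rod in scene picture: returns theta from green pixels, model of rod turning about its pivot"
    from scipy.optimize import least_squares
    h=cv2.cvtColor(im,cv2.COLOR_BGR2HSV); m=cv2.inRange(h,(45,80,50),(85,255,255))
    y0=np.radians(-0.7); M=np.array([606.4,-20,165])
    def rod(th,d): 
        v=np.array([0,d*np.cos(th)+18*np.sin(th),18+d*np.sin(th)-18*np.cos(th)])
        return M+[-np.sin(y0)*v[1],np.cos(y0)*v[1],v[2]]
    best=None
    def res(th,w):
        out=[]
        for d in np.r_[-190:-100:6,20:195:6]:
            p=proj("scene",[rod(th,d)])[0]
            out.append(p)
        return np.array(out)
    th=0.
    v,u=np.nonzero(m); P=np.c_[u,v].astype(float)
    ths=np.linspace(-.2,.2,161); sc=[]
    hh=[]
    for t in ths:
        q=res(t,0); d=np.hypot(*(P[:,None]-q[None]).transpose(2,0,1)).min(0); sc.append(np.mean(d<1.6))
    t=ths[np.argmax(sc)]
    # refine: signed offset of green pixels near the line on the left half
    a,b=proj("scene",[rod(t,30),rod(t,195)])
    e=(b-a)/np.linalg.norm(b-a); n=np.array([-e[1],e[0]]); s=(P-a)@e; o=(P-a)@n
    k=(s>0)&(s<np.linalg.norm(b-a))&(abs(o)<5)
    return t,max(sc),np.polyfit(s[k]/np.linalg.norm(b-a),o[k],1).round(2),int(k.sum())
E
python3 -c "
from h import *
st();go([560,42,300],179.3)
print(tilt(cv2.imread('pics/s1.png')),tilt(cv2.imread('pics/after_blue.png')))"
```

```text
{'time': 15.75, 'tool_pos': [427.19, -310.49, 362.37], 'tcp_rot': [179.87, -0.17, 176.02], 'ft_force': [-0.56, 0.27, -2.93], 'finger_gap': 7.92}
shift [-108.2  360.7   62.9] turn [ 0.1 -0.2 -3.3]Traceback (most recent call last):
  File "<string>", line 4, in <module>
    print(tilt(cv2.imread('pics/s1.png')),tilt(cv2.imread('pics/after_blue.png')))
          ~~~~^^^^^^^^^^^^^^^^^^^^^^^^^^^
  File "h.py", line 48, in tilt
    q=res(t,0); d=np.hypot(*(P[:,None]-q[None]).transpose(2,0,1)).min(0); sc.append(np.mean(d<1.6))
  File "h.py", line 40, in res
    p=proj("scene",[rod(th,d)])[0]
      ~~~~^^^^^^^^^^^^^^^^^^^^^
  File "h.py", line 6, in proj
    K,k,rv,t=cal(n); return cv2.projectPoints(np.array(P,float).reshape(-1,1,3),rv,t,K,np.array([k,0,0,0,0]))[0].reshape(-1,2)
             ~~~^^^
  File "h.py", line 4, in cal
    c=viewer.calibration(n); return np.array(c["camera_matrix"],float),float(c["k1"]),np.array(c["rvec"],float).ravel(),np.array(c["tvec"],float).ravel()
ValueError: time passes only in moves, steps and waits
```

```bash
python3 - <<'E'
s=open("h.py").read(); i=s.index("def tilt"); s=s[:i]
s=s.replace("import numpy as np, cv2","import numpy as np, cv2, functools").replace("def cal(n)","@functools.lru_cache(None)\ndef cal(n)")
s+='''
def rod(th,d):
    M=np.array([606.4,-20,165]);d=np.atleast_1d(d).astype(float)
    a=d*np.cos(th)+18*np.sin(th); z=18+d*np.sin(th)-18*np.cos(th)
    return M+np.c_[a*np.sin(np.radians(.7)),a*np.cos(np.radians(.7)),z]
def tilt(im,d0=30,d1=195):
    m=cv2.inRange(cv2.cvtColor(im,cv2.COLOR_BGR2HSV),(45,80,50),(85,255,255))
    P=np.argwhere(m)[:,::-1].astype(float); out=[]
    ths=np.arange(-.2,.2,.002)
    for t in ths:
        q=proj("scene",rod(t,[d0,d1])); L=np.linalg.norm(q[1]-q[0]); e=(q[1]-q[0])/L; w=P-q[0]; s=w@e; o=w@[-e[1],e[0]]
        k=(s>0)&(s<L)&(abs(o)<3); out.append((np.sum(1-(o[k]/3)**2),np.mean(o[k]) if k.any() else 0))
    sc=np.array(out)[:,0]; j=sc.argmax(); w=sc*(abs(ths-ths[j])<.02)
    return round(float((w*w*ths).sum()/(w*w).sum()),4),round(float(sc[j]),1)
'''
open("h.py","w").write(s)
E
python3 -c "
from h import *
print(tilt(cv2.imread('pics/s1.png')),tilt(cv2.imread('pics/after_blue.png')))"
```

```text
(-0.0038, 218.4) (0.1598, 196.9)
```

carry_out(commands=[[[0, -15, 40, 0, 0, 0, 0], [0, -33, 95, 0, 0, 0, -1], [0, -52, 152, 0, 0, 0, -2], [0, -70, 208, 0, 0, 0, -3.3], [0, -88, 264, 0, 0, 0, -3.3]]])

```text
time: 16.38
tool_pos: [533.4, -51.7, 361.9]
tcp_rot: [180.0, -0.2, 179.3]
ft_force: [0.3, -1.1, -2.3]
finger_gap: 8.7
```

```bash
python3 -c "
from h import *
st();go([560,42,300],179.3)"
```

```text
{'time': 16.38, 'tool_pos': [533.4, -51.73, 361.89], 'tcp_rot': [179.96, -0.25, 179.33], 'ft_force': [0.29, -1.08, -2.27], 'finger_gap': 8.68}
shift [-25.8  94.   61.8] turn [ 0.  -0.2  0. ]
```

carry_out(commands=[[[0, -8, 40, 0, 0, 0, 0], [0, -20, 75, 25, 0, 0, 0], [0, -26, 90, 60, 0, 0, 0], [0, -26, 90, 90, 0, 0, 0], [0, -26, 90, 110, 0, 0, 0]]])

```text
time: 17.0
tool_pos: [559.0, 36.3, 250.3]
tcp_rot: [180.0, -0.4, 179.4]
ft_force: [0.5, 0.1, -2.3]
finger_gap: 8.4
```

carry_out(commands=[[[0, 0, 0, 8, 0, 0, 0], [0, 0, 0, 16, 0, 0, 0], [0, 0, 0, 16, 0, 0, 0], [0, 0, 0, 16, 0, 0, 0]]])

```text
time: 17.5
tool_pos: [561.5, 35.8, 239.9]
tcp_rot: [-180.0, 0.1, 179.3]
ft_force: [0.6, 0.3, -2.2]
finger_gap: 8.6
```

```bash
python3 -c "
from h import *
st();go([608.5,42,235],179.3);snap('scene','b4w')"
```

```text
{'time': 17.5, 'tool_pos': [561.48, 35.8, 239.92], 'tcp_rot': [-180.0, 0.1, 179.31], 'ft_force': [0.57, 0.31, -2.21], 'finger_gap': 8.61}
shift [-46.9   6.8   5. ] turn [-0.   0.1  0. ]
```

carry_out(commands=[[[0, 0, 6, 5, 0, 0, 0], [0, -12, 6, 5, 0, 0, 0], [0, -24, 6, 5, 0, 0, 0], [0, -34, 6, 5, 0, 0, 0], [0, -42, 6, 5, 0, 0, 0]]])

```text
time: 18.18
tool_pos: [603.9, 41.3, 233.6]
tcp_rot: [-180.0, -0.0, 179.3]
ft_force: [0.4, 0.1, -0.8]
finger_gap: 8.8
```

carry_out(commands=[[[0, -3, 0, 0, 0, 0, 0], [0, -5, 0, 0, 0, 0, 0], [0, -5, 0, 0, 0, 0, 0], [0, -5, 0, 0, 0, 0, 0]]])

```text
time: 18.68
tool_pos: [607.9, 41.4, 233.9]
tcp_rot: [180.0, 0.0, 179.3]
ft_force: [0.4, 0.6, -2.6]
finger_gap: 8.4
```

```bash
python3 -c "
from h import *
st()
a=snap('scene','x',(262,165,382,285),5)
cv2.imwrite('pics/c8.png',a); print(tilt(viewer.snapshot('scene')[:,:,::-1]))
print(((proj('scene',[rod(.16,60)[0],[617.5,42,175]])-[262,165]+.5)*5-.5).round(0))"
```

```text
{'time': 18.68, 'tool_pos': [607.88, 41.42, 233.9], 'tcp_rot': [180.0, 0.0, 179.32], 'ft_force': [0.38, 0.6, -2.65], 'finger_gap': 8.39}
(0.158, 185.2)
[[252. 467.]
 [237. 481.]]
```

View pics/c8.png

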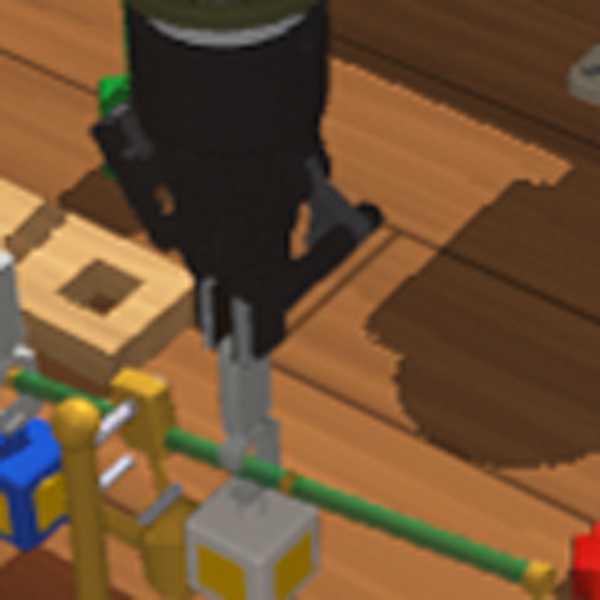

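carry_out(commands=[[[0, 0, 0, 3, 0, 0, 0], [0, 0, 0, 6, 0, 0, 0], [0, 0, 0, 9, 0, 0, 0], [0, 0, 0, 11, 0, 0, 0], [0, 0, 0, 11, 0, 0, 0]]])

```text
time: 19.4
tool_pos: [607.9, 41.4, 222.5]
tcp_rot: [180.0, -0.0, 179.3]
ft_force: [-0.6, 0.3, -2.2]
finger_gap: 8.4
```

carry_out(commands=[[[0, 0, 0, 0.5, 0, 0, 0], [0, 0, 0, 1, 0, 0, 0], [0, 0, 0, 1, 0, 0, 0], [0, 0, 0, 1, 0, 0, 0]]])

```text
time: 19.9
tool_pos: [608.1, 41.4, 222.0]
tcp_rot: [180.0, 0.0, 179.3]
ft_force: [0.6, 0.3, -0.5]
finger_gap: 8.2
```

carry_out(commands=[[[0, 0, 0, 0.5, 0, 0, 0], [0, 0, 0, 1, 0, 0, 0], [0, 0, 0, 1, 0, 0, 0], [0, 0, 0, 1, 0, 0, 0]]])

```text
time: 20.4
tool_pos: [608.3, 41.4, 221.2]
tcp_rot: [-180.0, 0.0, 179.3]
ft_force: [0.4, -0.3, 1.0]
finger_gap: 8.2
```

carry_out(commands=[[[10, 0, 0, -0.4, 0, 0, 0], [13, 0, 0, -0.4, 0, 0, 0], [17, 0, 0, -0.4, 0, 0, 0], [24, 0, 0, -0.4, 0, 0, 0], [24, 0, 0, -0.4, 0, 0, 0]]])

```text
time: 21.02
tool_pos: [608.0, 41.4, 221.2]
tcp_rot: [180.0, -0.0, 179.3]
ft_force: [0.0, -0.6, 0.4]
finger_gap: 24.1
```

```bash
python3 -c "
from h import *
st()
a=snap('scene','x1'); print(tilt(a,80,195))
cv2.imwrite('pics/c9.png',cv2.resize(a[165:285,262:382],None,fx=5,fy=5,interpolation=cv2.INTER_CUBIC))
h=cv2.cvtColor(a,cv2.COLOR_BGR2HSV)
"
```

```text
{'time': 21.02, 'tool_pos': [607.99, 41.43, 221.19], 'tcp_rot': [180.0, -0.01, 179.32], 'ft_force': [0.04, -0.58, 0.41], 'finger_gap': 24.09}
(0.1598, 144.2)
```

View pics/c9.png

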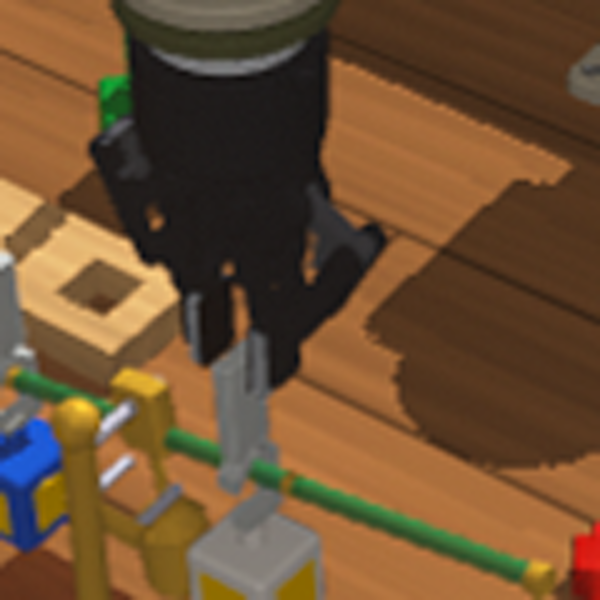

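carry_out(commands=[[[24, 0, 0, 5, 0, 0, 0], [24, 0, 0, 10, 0, 0, 0], [24, 0, 0, 14, 0, 0, 0], [24, 0, 2, 14, 0, 0, 0], [24, 0, 4, 14, 0, 0, 0]]])

```text
time: 21.7
tool_pos: [608.1, 45.5, 207.3]
tcp_rot: [-180.0, 0.0, 179.3]
ft_force: [-1.1, -0.1, -0.5]
finger_gap: 24.1
```

carry_out(commands=[[[24, 0, 2, 0, 0, 0, 0], [24, 0, 4, -0.3, 0, 0, 0], [24, 0, 6, -0.6, 0, 0, 0], [24, 0, 8, -0.9, 0, 0, 0], [24, 0, 10, -1.2, 0, 0, 0]]])

```text
time: 22.32
tool_pos: [608.2, 55.3, 208.5]
tcp_rot: [-180.0, 0.0, 179.3]
ft_force: [-0.3, -1.5, 0.1]
finger_gap: 24.1
```

```bash
cat >> h.py <<'E'
def chk(f):
    a=snap("scene",f); st(); print("tilt",tilt(a,100,195))
E
python3 -c "
from h import *
chk('p1')"
```

```text
{'time': 22.38, 'tool_pos': [608.24, 55.65, 208.51], 'tcp_rot': [180.0, 0.01, 179.32], 'ft_force': [0.63, -0.75, 0.49], 'finger_gap': 24.39}
tilt (0.1543, 125.4)
```

carry_out(commands=[[[24, 0, 2, -0.3, 0, 0, 0], [24, 0, 4, -0.6, 0, 0, 0], [24, 0, 6, -1, 0, 0, 0], [24, 0, 8, -1.3, 0, 0, 0], [24, 0, 10, -1.6, 0, 0, 0]]])

```text
time: 23.0
tool_pos: [608.3, 65.6, 210.0]
tcp_rot: [-180.0, -0.0, 179.3]
ft_force: [0.1, -1.9, 0.8]
finger_gap: 24.2
```

carry_out(commands=[[[24, 0, 2, -0.3, 0, 0, 0], [24, 0, 4, -0.6, 0, 0, 0], [24, 0, 6, -1, 0, 0, 0], [24, 0, 4, -1, 0, 0, 0], [24, 0, 2, -1, 0, 0, 0]]])

```text
time: 23.62
tool_pos: [608.3, 67.5, 210.9]
tcp_rot: [180.0, -0.0, 179.3]
ft_force: [0.4, -0.4, 0.7]
finger_gap: 23.8
```

```bash
python3 -c "
from h import *
chk('p2')
# white hanger track: difference images of level columns: report brightest low-sat blob near tab
for f in('x1','p1','p2'):
    a=cv2.imread(f'pics/{f}.png');h=cv2.cvtColor(a,cv2.COLOR_BGR2HSV)
    m=cv2.inRange(h,(15,180,90),(32,255,200)); m[:262]=0;m[310:]=0;m[:,:295]=0;m[:,365:]=0
    k,l,s,c=cv2.connectedComponentsWithStats(m); print(f,[(s[i].tolist()) for i in range(1,k) if s[i,4]>8])
"
```

```text
{'time': 23.68, 'tool_pos': [608.28, 67.13, 210.91], 'tcp_rot': [180.0, -0.01, 179.32], 'ft_force': [0.03, 0.05, -0.6], 'finger_gap': 23.8}
tilt (0.1598, 124.4)
x1 [[295, 265, 9, 20, 107], [318, 278, 7, 13, 57], [302, 280, 10, 12, 65]]
p1 [[295, 264, 8, 21, 68], [316, 277, 7, 12, 41], [300, 279, 9, 12, 67]]
p2 [[295, 265, 9, 20, 124], [319, 279, 7, 12, 43], [303, 280, 10, 12, 64]]
```

```bash
cat >> h.py <<'E'
def prof(im,th):
    "bar coordinate of non-green stretch(es) on the rod's left half"
    d=np.arange(16,195,1.5); h=cv2.cvtColor(cv2.resize(im,None,fx=4,fy=4,interpolation=cv2.INTER_LINEAR),cv2.COLOR_BGR2HSV); q=((proj("scene",rod(th,d))+.5)*4-.5).round().astype(int)
    return "".join("g" if 42<h[v,u,0]<90 and h[v,u,1]>80 else "y" if h[v,u,1]>110 else "." for u,v in q)
E
python3 -c "
from h import *
print('band at index',(80-16)/1.5)
for f in('after_blue','x1','p1','p2'): print(f,prof(cv2.imread(f'pics/{f}.png'),.16))
cube=cv2.imread('pics/x1.png')[272:300,300:326]
for f in('x1','p1','p2'):
    r_=cv2.matchTemplate(cv2.imread(f'pics/{f}.png'),cube,cv2.TM_CCOEFF_NORMED);print(f,cv2.minMaxLoc(r_)[1::2])
"
```

```text
band at index 42.666666666666664
after_blue ggggggggggggggggggggggggggggggggggggggggyyyyyggggggggggggggggggggggggggggggggggggggggggggggggggggggggggggggggggggggggggg
x1 gggggggggggggggggg............ggggggggggyyyyyggggggggggggggggggggggggggggggggggggggggggggggggggggggggggggggggggggggggggg
p1 ggggggggggggggggggggg...........ggggggggyyyyyggggggggggggggggggggggggggggggggggggggggggggggggggggggggggggggggggggggggggg
p2 ggggggggggggggggggggggggggggg...........yyyyyggggggggggggggggggggggggggggggggggggggggggggggggggggggggggggggggggggggggggg
x1 (0.9999993443489075, (300, 272))
p1 (0.9357171058654785, (298, 271))
p2 (0.928181529045105, (301, 272))
```

carry_out(commands=[[[24, 0, -1.5, 0, 0, 0, 0], [24, 0, -3, 0, 0, 0, 0], [24, 0, -5, 0, 0, 0, 0], [24, 0, -7, 0, 0, 0, 0], [24, 0, -8, 0, 0, 0, 0]]])

```text
time: 24.3
tool_pos: [608.3, 59.3, 211.1]
tcp_rot: [180.0, 0.0, 179.3]
ft_force: [0.1, -0.3, 0.4]
finger_gap: 23.8
```

```bash
cat >> h.py <<'E'
def chk(f):
    a=snap("scene",f); st(); t=tilt(a,100,195); print("tilt",t); print(prof(a,t[0]))
    cube=cv2.imread('pics/x1.png')[272:300,300:326]; q=cv2.matchTemplate(a,cube,cv2.TM_CCOEFF_NORMED);print("cube",cv2.minMaxLoc(q)[1::2])
E
python3 -c "
from h import *
chk('p3')"
```

```text
{'time': 24.35, 'tool_pos': [608.27, 59.22, 211.08], 'tcp_rot': [-180.0, 0.01, 179.32], 'ft_force': [-0.38, -0.63, -0.29], 'finger_gap': 24.08}
tilt (0.1598, 124.4)
ggggggggggggggggggggggggggg.............yyyyyggggggggggggggggggggggggggggggggggggggggggggggggggggggggggggggggggggggggggg
cube (0.9517619609832764, (305, 274))
```

carry_out(commands=[[[24, 0, 0, -20, 0, 0, 0], [24, 0, 0, -55, 0, 0, 0], [0, 0, -10, -60, 0, 0, 0], [0, 0, -26, -60, 0, 0, 0], [0, 0, -26, -50, 0, 0, 0]]])

```text
time: 24.98
tool_pos: [608.0, 31.8, 260.7]
tcp_rot: [-180.0, 0.0, 179.2]
ft_force: [0.2, 0.4, -0.1]
finger_gap: 0.2
```

carry_out(commands=[[[0, 0, 0, 10, 0, 0, 0], [0, 0, 0, 25, 0, 0, 0], [0, 0, 0, 40, 0, 0, 0], [0, 0, 0, 50, 0, 0, 0], [0, 0, 0, 57, 0, 0, 0]]])

```text
time: 25.6
tool_pos: [607.6, 33.5, 203.0]
tcp_rot: [180.0, -0.1, 179.3]
ft_force: [0.9, 0.1, -0.2]
finger_gap: -0.0
```

```bash
python3 -c "
from h import *
chk('p4')"
```

```text
{'time': 25.65, 'tool_pos': [607.36, 33.53, 202.28], 'tcp_rot': [180.0, -0.1, 179.33], 'ft_force': [0.16, -0.12, -0.59], 'finger_gap': 0.06}
tilt (0.1598, 124.4)
ggggggggggggggggggggggggggg.............yyyyyggggggggggggggggggggggggggggggggggggggggggggggggggggggggggggggggggggggggggg
cube (0.9494180679321289, (305, 274))
```

carry_out(commands=[[[0, 0, 1, -1.5, 0, 0, 0], [0, 0, 3, -2, 0, 0, 0], [0, 0, 5, -2.3, 0, 0, 0], [0, 0, 7, -2.6, 0, 0, 0], [0, 0, 9, -2.9, 0, 0, 0]]])

```text
time: 26.28
tool_pos: [608.1, 42.5, 207.1]
tcp_rot: [-180.0, 0.0, 179.3]
ft_force: [0.0, 0.1, 0.3]
finger_gap: -0.1
```

carry_out(commands=[[[0, 0, 1.5, -0.3, 0, 0, 0], [0, 0, 3, -0.5, 0, 0, 0], [0, 0, 4.5, -0.8, 0, 0, 0], [0, 0, 6, -1, 0, 0, 0], [0, 0, 7.5, -1.2, 0, 0, 0]]])

```text
time: 26.9
tool_pos: [608.1, 49.8, 208.0]
tcp_rot: [-180.0, -0.0, 179.3]
ft_force: [-1.0, -1.9, -0.8]
finger_gap: 0.0
```

```bash
python3 -c "
from h import *
chk('p5')"
```

```text
{'time': 26.95, 'tool_pos': [608.05, 50.08, 208.01], 'tcp_rot': [-180.0, -0.01, 179.33], 'ft_force': [0.53, -0.35, -0.81], 'finger_gap': -0.22}
tilt (0.1598, 124.4)
gggggggggggggggggggggggggggggg...........yyyyggggggggggggggggggggggggggggggggggggggggggggggggggggggggggggggggggggggggggg
cube (0.8602598309516907, (299, 271))
```

carry_out(commands=[[[0, 0, -3, 0, 0, 0, 0], [0, 0, -7, 0, 0, 0, 0], [10, 0, -12, -15, 0, 0, 0], [17, 0, -12, -40, 0, 0, 0], [17, 0, -12, -60, 0, 0, 0]]])

```text
time: 27.58
tool_pos: [608.5, 37.6, 270.6]
tcp_rot: [180.0, 0.1, 179.3]
ft_force: [-1.3, 0.4, 0.9]
finger_gap: 16.7
```

carry_out(commands=[[[17, 0, 0, 0, 0, 0, 10], [17, 0, 0, 0, 0, 0, 20], [17, 0, 0, 0, 0, 0, 30], [17, 0, 0, 0, 0, 0, 40], [17, 0, 0, 0, 0, 0, 50]]])

```text
time: 28.2
tool_pos: [608.3, 37.9, 269.3]
tcp_rot: [179.9, 0.0, 129.0]
ft_force: [-0.1, 0.3, 0.1]
finger_gap: 16.9
```

carry_out(commands=[[[17, 0, 0, 0, 0, 0, 10], [17, 0, 0, 0, 0, 0, 20], [17, 0, 0, 0, 0, 0, 30], [17, 0, 0, 0, 0, 0, 40], [17, 0, 0, 0, 0, 0, 40]]])

```text
time: 28.82
tool_pos: [608.3, 37.9, 269.1]
tcp_rot: [179.9, -0.0, 89.4]
ft_force: [-0.9, 0.4, 0.6]
finger_gap: 16.8
```

```bash
python3 -c "
from h import *
chk('p6');go([607,36,203],89.3)"
```

```text
{'time': 28.88, 'tool_pos': [608.23, 37.84, 268.96], 'tcp_rot': [179.95, -0.0, 89.55], 'ft_force': [-0.49, -0.45, -0.42], 'finger_gap': 16.94}
tilt (0.1598, 124.4)
ggggggggggggggggggggggggggggg............yyyyggggggggggggggggggggggggggggggggggggggggggggggggggggggggggggggggggggggggggg
cube (0.9558373689651489, (306, 274))
shift [-1.9 -1.3 66. ] turn [ 0.1 -0.   0.2]
```

carry_out(commands=[[[17, -1.9, -1.3, 20, 0, 0, 0], [17, -1.9, -1.3, 45, 0, 0, 0], [17, -1.9, -1.3, 58, 0, 0, 0], [17, -1.9, -1.3, 64, 0, 0, 0], [17, -1.9, -1.3, 66, 0, 0, 0]]])

```text
time: 29.5
tool_pos: [606.7, 36.0, 202.0]
tcp_rot: [-180.0, 0.0, 89.4]
ft_force: [-0.5, 0.3, -0.3]
finger_gap: 16.9
```

carry_out(commands=[[[17, 0, 0, 1, 0, 0, 0], [17, 0, 0, 2, 0, 0, 0], [17, 0, 0, 3, 0, 0, 0], [17, 0, 0, 4, 0, 0, 0], [17, 0, 0, 5, 0, 0, 0]]])

```text
time: 30.12
tool_pos: [606.7, 36.0, 197.1]
tcp_rot: [180.0, 0.0, 89.3]
ft_force: [0.0, 0.3, -1.0]
finger_gap: 16.9
```

```bash
python3 -c "
from h import *
chk('p7');go([607,36,192],89.3)"
```

```text
{'time': 30.18, 'tool_pos': [606.57, 36.01, 196.88], 'tcp_rot': [-179.98, 0.0, 89.32], 'ft_force': [-0.16, 0.54, 0.05], 'finger_gap': 17.0}
tilt (0.1598, 124.4)
gggggggggggggggggggggggggggg.............yyyyggggggggggggggggggggggggggggggggggggggggggggggggggggggggggggggggggggggggggg
cube (0.9345487356185913, (306, 274))
shift [-0.   0.4  4.9] turn [-0.  0.  0.]
```

carry_out(commands=[[[17, 0, 0.4, 1.5, 0, 0, 0], [17, 0, 0.4, 3, 0, 0, 0], [17, 0, 0.4, 4.5, 0, 0, 0], [17, 1.5, 0.4, 4.5, 0, 0, 0], [17, 3, 0.4, 4.3, 0, 0, 0]]])

```text
time: 30.8
tool_pos: [607.1, 39.1, 192.8]
tcp_rot: [180.0, 0.0, 89.3]
ft_force: [-0.2, 0.9, 0.3]
finger_gap: 16.8
```

carry_out(commands=[[[17, 2, 0, -0.3, 0, 0, 0], [17, 4, 0, -0.6, 0, 0, 0], [17, 6, 0, -1, 0, 0, 0], [17, 8, 0, -1.3, 0, 0, 0], [17, 10, 0, -1.6, 0, 0, 0]]])

```text
time: 31.42
tool_pos: [607.3, 48.9, 194.5]
tcp_rot: [180.0, 0.0, 89.3]
ft_force: [-0.4, -3.1, -0.3]
finger_gap: 17.4
```

```bash
python3 -c "
from h import *
chk('p8')"
```

```text
{'time': 31.48, 'tool_pos': [607.24, 49.15, 194.47], 'tcp_rot': [180.0, 0.01, 89.32], 'ft_force': [0.06, -1.73, 0.47], 'finger_gap': 17.29}
tilt (0.1541, 125.6)
ggggggggggggggggggggggggggggggg..........yyyyggggggggggggggggggggggggggggggggggggggggggggggggggggggggggggggggggggggggggg
cube (0.8444004058837891, (299, 271))
```

carry_out(commands=[[[17, -2, 0, 0, 0, 0, 0], [17, -5, 0, 0, 0, 0, 0], [17, -9, 0, 2, 0, 0, 0], [17, -11, 0, 4, 0, 0, 0], [17, -11, 0, 6, 0, 0, 0]]])

```text
time: 32.1
tool_pos: [607.0, 37.9, 188.1]
tcp_rot: [-180.0, -0.0, 89.3]
ft_force: [-0.4, 0.1, -0.6]
finger_gap: 17.3
```

carry_out(commands=[[[17, 0, 0, 2, 0, 0, 0], [17, 0, 0, 4, 0, 0, 0], [17, 0, 0, 6, 0, 0, 0], [17, 0, 0, 6, 0, 0, 0]]])

```text
time: 32.6
tool_pos: [606.9, 38.1, 182.1]
tcp_rot: [-180.0, -0.0, 89.3]
ft_force: [0.1, -0.4, 0.6]
finger_gap: 17.2
```

carry_out(commands=[[[17, 2, 0, 0, 0, 0, 0], [17, 4, 0, 0, 0, 0, 0], [17, 6, 0, -0.3, 0, 0, 0], [17, 8, 0, -0.6, 0, 0, 0], [17, 10, 0, -1, 0, 0, 0]]])

```text
time: 33.22
tool_pos: [607.3, 47.8, 183.5]
tcp_rot: [180.0, 0.0, 89.3]
ft_force: [-0.2, -2.1, 0.5]
finger_gap: 17.0
```

```bash
python3 -c "
from h import *
chk('p9')"
```

```text
{'time': 33.28, 'tool_pos': [607.28, 48.13, 183.59], 'tcp_rot': [179.99, 0.01, 89.32], 'ft_force': [-0.68, -1.67, 0.26], 'finger_gap': 16.59}
tilt (0.1478, 125.9)
ggggggggggggggggggggggggggg...gg..........yyyggggggggggggggggggggggggggggggggggggggggggggggggggggggggggggggggggggggggggg
cube (0.8223730325698853, (299, 271))
```

```bash
python3 -c "
import cv2,numpy as np
a=cv2.imread('pics/p9.png')[185:325,275:375];b=cv2.imread('pics/p6.png')[185:325,275:375]
cv2.imwrite('pics/c10.png',cv2.resize(np.hstack([a,b]),None,fx=4,fy=4,interpolation=cv2.INTER_CUBIC))"
```

```text
(no output)
```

View pics/c10.png

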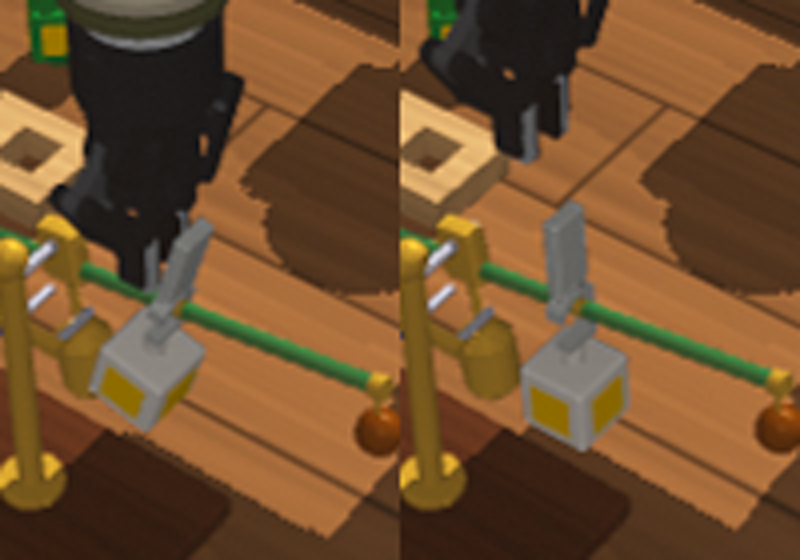

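carry_out(commands=[[[17, -2, 0, 0, 0, 0, 0], [17, -5, 0, 0, 0, 0, 0], [17, -9, 0, 2, 0, 0, 0], [17, -11, 0, 4, 0, 0, 0], [17, -11, 0, 6, 0, 0, 0]]])

```text
time: 33.9
tool_pos: [607.0, 36.8, 177.1]
tcp_rot: [-180.0, -0.0, 89.3]
ft_force: [0.3, 0.2, -0.1]
finger_gap: 16.9
```

carry_out(commands=[[[17, 0, 0, 2, 0, 0, 0], [17, 0, 0, 4, 0, 0, 0], [17, 0, 0, 5, 0, 0, 0], [17, 0, 0, 5, 0, 0, 0]]])

```text
time: 34.4
tool_pos: [607.0, 37.1, 172.3]
tcp_rot: [-180.0, -0.0, 89.3]
ft_force: [0.1, -0.5, 0.6]
finger_gap: 17.1
```

carry_out(commands=[[[17, 2, 0, 0, 0, 0, 0], [17, 4, 0, 0, 0, 0, 0], [17, 6, 0, -0.3, 0, 0, 0], [17, 8, 0, -0.6, 0, 0, 0], [17, 10, 0, -1, 0, 0, 0]]])

```text
time: 35.02
tool_pos: [607.3, 46.6, 173.6]
tcp_rot: [180.0, 0.0, 89.3]
ft_force: [0.2, -2.3, 0.6]
finger_gap: 17.0
```

```bash
python3 -c "
from h import *
chk('p10')"
```

```text
{'time': 35.08, 'tool_pos': [607.28, 46.91, 173.59], 'tcp_rot': [179.99, 0.03, 89.31], 'ft_force': [-0.18, -2.11, 0.4], 'finger_gap': 17.26}
tilt (0.1545, 124.4)
gggggggggggggg..............................yggggggggggggggggggggggggggggggggggggggggggggggggggggggggggggggggggggggggggg
cube (0.8785079717636108, (304, 273))
```

carry_out(commands=[[[17, 2, 0, -0.3, 0, 0, 0], [17, 4, 0, -0.6, 0, 0, 0], [17, 6, 0, -1, 0, 0, 0], [17, 8, 0, -1.3, 0, 0, 0], [17, 10, 0, -1.6, 0, 0, 0]]])

```text
time: 35.7
tool_pos: [607.3, 57.2, 175.0]
tcp_rot: [-180.0, -0.0, 89.3]
ft_force: [0.7, -2.7, 0.0]
finger_gap: 17.0
```

```bash
python3 -c "
from h import *
chk('p11')"
```

```text
{'time': 35.75, 'tool_pos': [607.31, 57.48, 175.05], 'tcp_rot': [180.0, -0.01, 89.33], 'ft_force': [-0.22, -1.92, -0.35], 'finger_gap': 16.96}
tilt (0.1543, 125.9)
gggggggggggggggggggggg.............................ggggggggggggggggggggggggggggggggggggggggggggggggggggggggggggggggggggg
cube (0.874750018119812, (308, 275))
```

carry_out(commands=[[[17, -2, 0, 0, 0, 0, 0], [17, -5, 0, 0, 0, 0, 0], [17, -7, 0, 0, 0, 0, 0], [17, -7, 0, 0, 0, 0, 0], [17, -7, 0, 0, 0, 0, 0]]])

```text
time: 36.38
tool_pos: [607.2, 50.0, 175.0]
tcp_rot: [-180.0, -0.0, 89.3]
ft_force: [0.6, 0.8, 0.0]
finger_gap: 17.3
```

```bash
python3 -c "
from h import *
chk('p12')"
```

```text
{'time': 36.42, 'tool_pos': [607.25, 50.06, 175.05], 'tcp_rot': [180.0, -0.01, 89.32], 'ft_force': [-0.54, -0.1, 0.63], 'finger_gap': 17.13}
tilt (0.158, 126.0)
ggggggggggggggggg...................gggg...........ggggggggggggggggggggggggggggggggggggggggggggggggggggggggggggggggggggg
cube (0.8675051927566528, (311, 277))
```

carry_out(commands=[[[17, 4, 0, 0, 0, 0, 0], [17, 7, 0, -0.5, 0, 0, 0], [17, 9, 0, -0.8, 0, 0, 0], [17, 11, 0, -1.1, 0, 0, 0], [17, 13, 0, -1.4, 0, 0, 0]]])

```text
time: 37.05
tool_pos: [607.4, 63.0, 176.4]
tcp_rot: [-180.0, 0.0, 89.3]
ft_force: [-0.1, -2.0, -0.1]
finger_gap: 17.3
```

carry_out(commands=[[[17, 1.5, 0, -0.3, 0, 0, 0], [17, 3, 0, -0.5, 0, 0, 0], [17, 1, 0, 0, 0, 0, 0], [17, -3, 0, 0, 0, 0, 0], [17, -4, 0, 0, 0, 0, 0]]])

```text
time: 37.67
tool_pos: [607.3, 58.8, 176.4]
tcp_rot: [-180.0, -0.0, 89.3]
ft_force: [-0.4, 0.0, 0.1]
finger_gap: 17.3
```

```bash
python3 -c "
from h import *
chk('p13')"
```

```text
{'time': 37.72, 'tool_pos': [607.34, 58.77, 176.39], 'tcp_rot': [-180.0, -0.01, 89.31], 'ft_force': [-0.68, -0.54, 0.59], 'finger_gap': 17.14}
tilt (0.1597, 125.8)
ggggggggggggggggggggggg...................yyy............ggggggggggggggggggggggggggggggggggggggggggggggggggggggggggggggg
cube (0.8515568375587463, (315, 279))
```

carry_out(commands=[[[17, 4, 0, 0, 0, 0, 0], [17, 7, 0, -0.5, 0, 0, 0], [17, 9, 0, -0.8, 0, 0, 0], [17, 11, 0, -1.1, 0, 0, 0], [17, 13, 0, -1.4, 0, 0, 0]]])

```text
time: 38.35
tool_pos: [607.5, 72.0, 177.8]
tcp_rot: [-180.0, 0.0, 89.3]
ft_force: [0.3, -1.5, -0.3]
finger_gap: 17.2
```

carry_out(commands=[[[17, 1.5, 0, -0.3, 0, 0, 0], [17, 2.5, 0, -0.3, 0, 0, 0], [17, 0, 0, 0, 0, 0, 0], [17, -4, 0, 0, 0, 0, 0], [17, -5, 0, 0, 0, 0, 0]]])

```text
time: 38.98
tool_pos: [607.5, 66.7, 177.9]
tcp_rot: [180.0, -0.0, 89.3]
ft_force: [2.0, -0.2, -0.6]
finger_gap: 17.4
```

```bash
python3 -c "
from h import *
chk('p14')"
```

```text
{'time': 39.02, 'tool_pos': [607.45, 66.71, 177.82], 'tcp_rot': [180.0, -0.0, 89.3], 'ft_force': [1.31, -0.43, 0.29], 'finger_gap': 16.83}
tilt (0.1258, 115.9)
ggggggggggggggggggggggggggggg..................gggg............ggggggggggggggggggggggggggggggggggggggggggggggggggggggggg
cube (0.8998517990112305, (319, 281))
```

carry_out(commands=[[[17, 0, 0, 2, 0, 0, 0], [17, 3, 0, 4, 0, 0, 0], [17, 7, 0, 5, 0, 0, 0], [17, 9, 0, 5, 0, 0, 0], [17, 11, 0, 5.5, 0, 0, 0]]])

```text
time: 39.65
tool_pos: [607.6, 77.9, 172.4]
tcp_rot: [-180.0, 0.0, 89.3]
ft_force: [0.0, -1.5, 0.1]
finger_gap: 17.0
```

carry_out(commands=[[[17, 1.5, 0, 0.5, 0, 0, 0], [17, 3, 0, 1, 0, 0, 0], [17, 0, 0, 1, 0, 0, 0], [17, -4, 0, 1, 0, 0, 0], [17, -5, 0, 1, 0, 0, 0]]])

```text
time: 40.28
tool_pos: [607.6, 72.7, 171.4]
tcp_rot: [180.0, -0.0, 89.3]
ft_force: [0.6, -0.4, -0.1]
finger_gap: 17.0
```

```bash
python3 -c "
from h import *
chk('p15');chk('p15b')"
```

```text
{'time': 40.33, 'tool_pos': [607.56, 72.71, 171.39], 'tcp_rot': [179.99, -0.01, 89.3], 'ft_force': [-0.35, -0.48, 0.22], 'finger_gap': 17.01}
tilt (0.0841, 111.5)
ggggggggggggggggggggggggggggggggg...................gggg...........ggggggggggggggggggggggggggggggggggggggggggggggggggggg
cube (0.907917320728302, (320, 283))
{'time': 40.38, 'tool_pos': [607.51, 72.84, 171.33], 'tcp_rot': [180.0, -0.01, 89.31], 'ft_force': [-0.03, -0.01, 0.72], 'finger_gap': 17.13}
tilt (0.0841, 110.0)
ggggggggggggggggggggggggggggggggg...................gggg............gggggggggggggggggggggggggggggggggggggggggggggggggggg
cube (0.913275420665741, (320, 283))
```

carry_out(commands=[[[17, 2, 0, 2, 0, 0, 0], [17, 5, 0, 3, 0, 0, 0], [17, 8, 0, 4, 0, 0, 0], [17, 10, 0, 4, 0, 0, 0], [17, 12, 0, 4.5, 0, 0, 0]]])

```text
time: 41.0
tool_pos: [607.7, 84.9, 166.9]
tcp_rot: [180.0, 0.0, 89.3]
ft_force: [-0.2, -1.3, 0.4]
finger_gap: 17.2
```

carry_out(commands=[[[17, 1.5, 0, 0.5, 0, 0, 0], [17, 3, 0, 1, 0, 0, 0], [17, 0, 0, 1, 0, 0, 0], [17, -4, 0, 1, 0, 0, 0], [17, -5, 0, 1, 0, 0, 0]]])

```text
time: 41.62
tool_pos: [607.6, 79.7, 165.9]
tcp_rot: [180.0, -0.0, 89.3]
ft_force: [0.3, -0.3, -0.1]
finger_gap: 16.9
```

```bash
python3 -c "
from h import *
chk('p16');chk('p16b')"
```

```text
{'time': 41.68, 'tool_pos': [607.62, 79.68, 165.87], 'tcp_rot': [180.0, -0.0, 89.3], 'ft_force': [0.13, 0.51, 0.3], 'finger_gap': 17.14}
tilt (0.0539, 109.9)
gggggggggggggggggggggggggggggggggggggg...................gggg...........gggggggggggggggggggggggggggggggggggggggggggggggg
cube (0.9248130321502686, (323, 285))
{'time': 41.72, 'tool_pos': [607.64, 79.84, 165.89], 'tcp_rot': [179.99, -0.01, 89.3], 'ft_force': [-0.2, 1.24, -0.57], 'finger_gap': 16.68}
tilt (0.0538, 109.9)
gggggggggggggggggggggggggggggggggggggg...................gggg...........gggggggggggggggggggggggggggggggggggggggggggggggg
cube (0.9277195930480957, (323, 285))
```

carry_out(commands=[[[17, 2, 0, 1, 0, 0, 0], [17, 5, 0, 2, 0, 0, 0], [17, 8, 0, 3, 0, 0, 0], [17, 10, 0, 3, 0, 0, 0], [17, 12, 0, 3.5, 0, 0, 0]]])

```text
time: 42.35
tool_pos: [607.7, 92.0, 162.3]
tcp_rot: [-180.0, 0.0, 89.3]
ft_force: [-0.7, -2.2, -0.2]
finger_gap: 17.1
```

carry_out(commands=[[[17, 1, 0, 0.5, 0, 0, 0], [17, 2, 0, 0.5, 0, 0, 0], [17, 0, 0, 0.5, 0, 0, 0], [17, -4, 0, 0.5, 0, 0, 0], [17, -6, 0, 0.5, 0, 0, 0]]])

```text
time: 42.98
tool_pos: [607.7, 85.8, 161.8]
tcp_rot: [180.0, -0.0, 89.3]
ft_force: [-0.7, 0.3, 0.3]
finger_gap: 17.0
```

```bash
python3 -c "
from h import *
chk('p17')"
```

```text
{'time': 43.02, 'tool_pos': [607.68, 85.56, 161.83], 'tcp_rot': [180.0, 0.0, 89.3], 'ft_force': [-0.39, -0.53, -0.21], 'finger_gap': 17.29}
tilt (0.0227, 102.0)
ggggggggggggggggggggggggggggggggggggggggyyyy..................ggg............ggggggggggggggggggggggggggggggggggggggggggg
cube (0.9100856184959412, (325, 287))
```

carry_out(commands=[[[17, 0, 0, 0, 0, 0, 0], [17, 0, 0, 0, 0, 0, 0], [17, 0, 0, 0, 0, 0, 0], [17, 0, 0, 0, 0, 0, 0]]])

```text
time: 43.52
tool_pos: [607.6, 86.1, 161.8]
tcp_rot: [-180.0, -0.0, 89.3]
ft_force: [0.6, 0.4, -0.1]
finger_gap: 16.8
```

```bash
python3 -c "
from h import *
chk('p17b')"
```

```text
{'time': 43.58, 'tool_pos': [607.63, 86.07, 161.8], 'tcp_rot': [-180.0, 0.0, 89.33], 'ft_force': [-0.44, 0.03, -0.1], 'finger_gap': 17.02}
tilt (0.0218, 100.9)
ggggggggggggggggggggggggggggggggggggggggyyyy..................ggg............ggggggggggggggggggggggggggggggggggggggggggg
cube (0.9151730537414551, (324, 287))
```

carry_out(commands=[[[17, 3, 0, 1, 0, 0, 0], [17, 6, 0, 2, 0, 0, 0], [17, 8, 0, 2, 0, 0, 0], [17, 9.5, 0, 2, 0, 0, 0], [17, 11, 0, 2, 0, 0, 0]]])

```text
time: 44.2
tool_pos: [607.8, 96.9, 159.8]
tcp_rot: [-180.0, 0.0, 89.3]
ft_force: [-0.4, -2.2, -0.0]
finger_gap: 17.1
```

carry_out(commands=[[[17, 1, 0, 0, 0, 0, 0], [17, 1.5, 0, 0, 0, 0, 0], [17, -1, 0, 0, 0, 0, 0], [17, -5, 0, 0, 0, 0, 0], [17, -8, 0, 0, 0, 0, 0]]])

```text
time: 44.82
tool_pos: [607.8, 88.8, 159.9]
tcp_rot: [180.0, -0.0, 89.3]
ft_force: [-0.2, 0.3, -0.3]
finger_gap: 17.3
```

carry_out(commands=[[[17, 0, 0, 0, 0, 0, 0], [17, 0, 0, 0, 0, 0, 0], [17, 0, 0, 0, 0, 0, 0]]])

```text
time: 45.2
tool_pos: [607.7, 89.1, 159.8]
tcp_rot: [180.0, -0.0, 89.3]
ft_force: [-0.3, -0.1, -0.4]
finger_gap: 16.9
```

```bash
python3 -c "
from h import *
chk('p18')"
```

```text
{'time': 45.25, 'tool_pos': [607.68, 89.12, 159.81], 'tcp_rot': [-180.0, -0.0, 89.33], 'ft_force': [-0.34, -0.18, -0.05], 'finger_gap': 16.88}
tilt (-0.0038, 99.6)
ggggggggggggggggggggggggggggggggggggggggyyyyyy..................ggggg..........ggggggggggggggggggggggggggggggggggggggggg
cube (0.9098376035690308, (326, 289))
```

carry_out(commands=[[[17, -3, 0, -2, 0, 0, 0], [17, -3, 0, -8, 0, 0, 0], [17, -3, 0, -18, 0, 0, 0], [17, -3, 0, -35, 0, 0, 0], [17, -3, 0, -60, 0, 0, 0]]])

```text
time: 45.88
tool_pos: [607.4, 86.0, 220.9]
tcp_rot: [-180.0, 0.0, 89.3]
ft_force: [0.7, 0.2, -0.1]
finger_gap: 17.2
```

carry_out(commands=[[[17, 0, 0, -40, 0, 0, 0], [17, 0, 0, -80, 0, 0, 0], [17, 0, 0, -120, 0, 0, 0], [17, 0, 0, -150, 0, 0, 0], [17, 0, 0, -150, 0, 0, 0]]])

```text
time: 46.5
tool_pos: [608.8, 86.1, 375.0]
tcp_rot: [179.6, -0.0, 89.3]
ft_force: [-0.4, -1.1, -0.2]
finger_gap: 17.1
```

carry_out(commands=[[[17, 0, 0, 0, 0, 0, 0], [17, 0, 0, 0, 0, 0, 0], [17, 0, 0, 0, 0, 0, 0], [17, 0, 0, 0, 0, 0, 0], [17, 0, 0, 0, 0, 0, 0]]])

```text
time: 47.12
tool_pos: [607.6, 86.0, 369.6]
tcp_rot: [-180.0, 0.0, 89.3]
ft_force: [-0.0, -0.3, 0.1]
finger_gap: 17.3
```

```bash
python3 -c "
from h import *
chk('f1')
a=cv2.imread('pics/f1.png');print(tilt(a,30,195),tilt(a,-195,-100),tilt(cv2.imread('pics/s1.png'),-195,-100))
t=cv2.imread('pics/after_blue.png')[225:270,250:280];q=cv2.matchTemplate(a,t,cv2.TM_CCOEFF_NORMED);print(cv2.minMaxLoc(q)[1::2])"
```

```text
{'time': 47.18, 'tool_pos': [607.64, 86.03, 369.71], 'tcp_rot': [-179.99, 0.0, 89.32], 'ft_force': [0.11, -0.58, 0.74], 'finger_gap': 17.23}
tilt (-0.0035, 114.7)
gggggggggggggggggggggggggggggggggggggggggyyyygggggggggggggggggggggggg...........gggggggggggggggggggggggggggggggggggggggg
cube (0.8650846481323242, (326, 288))
(-0.0038, 192.8) (0.0058, 119.0) (0.0059, 122.2)
(0.7803462743759155, (247, 220))
```

```bash
python3 -c "
from h import *
print(proj('scene',rod(0,-80))-proj('scene',rod(.16,-80)),proj('scene',rod(0,-90))-proj('scene',rod(.16,-80)))
print(tilt(snap('scene','f2')))
r.hand_in()"
```

```text
[[-1.77208969 -4.73843443]] [[-5.05424873 -6.49337834]]
(-0.0038, 192.8)
the job is handed in; nothing more can be done
```

I hung the blue dreidel at the right brass band and let go. I then hung the white one on the left half, about 59 mm from the middle. With light pushes of about 2 to 3 N I slid it out to roughly 133 mm, where the bar stays level with the hand off. The job is handed in at about 47 s; no verdict was reported.

**Final checks:**
- With the hand lifted well clear, the bar's measured tilt was −0.0038 rad. The picture taken before anything was moved gave the same reading, so the bar is level as near as I can measure. The last two readings agreed.
- The blue dreidel's picture match was shifted by (−3, −5) px. A dreidel staying exactly at the band should shift by (−1.8, −4.7) px, so it may have crept outwards by about 2 to 4 mm. That is inside the 15 mm limit.

**What went less well:**
- The first pushes were too high and leaned the white hanger by an estimated 12 to 20 degrees; it stayed under the 45-degree limit. Turning the gripper so that its fingers passed on either side of the rod, and pushing at rod height, let the hanger slide almost upright.
- I looked at all 12 pictures allowed, so the last checks were by image code only. I did not check the bystanders in a final picture. No move was aimed near any of them.

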